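# Load the blow-off booth under its ratchet shield

## Robot

A 6-joint arm with a two-finger parallel gripper is mounted at the origin on the work surface. World frame = base frame: x ahead of the robot, y to its left, z up, the work surface at z = 0. Lengths are in m, angles in rad, forces in N, time in s.
With the tool pointing down it reaches from about 0.275 to 0.85 m from the base axis. Payload 5.2 kg.
Tool frame: the origin (TCP) lies on the centre line of the jaws, within the pads' length; the fingertips stand 8 mm ahead of it and the grasp point (between the pads) lies 11 mm behind it (tip_reach is the distance from the TCP to the fingertips, in m); z points along the fingers, y is the line along which they close (so a half turn about z gives the same grasp; the last joint's range is limited). The gripper opens to 85 mm and grips with 20 to 120 N. Pads are 22 mm wide; open, the fingers measure 114 mm over their backs; the gripper's body (76 mm by 85 mm) begins 54 mm behind the grasp point. The pads swing forward as they close: fully open they stand 13 mm farther back than shut.
Start: joints at [-1.514, 0.259, 1.535, -0, 1.348, -0.203], TCP at [0.141, -0.532, 0.217] pointing down, gripper open.
Joint ranges: [-3.14, 3.14], [-0.91, 2.08], [0.19, 2.58], [-1.22, 4.36], [0.22, 2.71], [-3.12, 3.12]. Speed limits (rad/s): [2.57, 2.57, 3.14, 3.14, 3.14, 3.14].

## Interface

Orientations are given as a 3x3 rotation matrix whose columns are the frame's x, y, z axes.
In Python, from workcell import * gives the robot as it stands.
- The arm moves only by the tool send_rows, never from a script. Its arguments are lists of equal length, an entry for each row: "xyz": the shift along the tool's x, y, z in units of 40 mm (1.0 is 40 mm), a list of three; "roll": the turn about the tool's z in degrees; "jaw": the opening, from 0 (shut) to 1 (fully open). A call has 1 to 12 rows; each row shifts and turns the commanded pose from where the row before left it, along the tool's axes as they then stand; what a row does not reach is not made up. A row lasts 1/10 s, in which the tool goes at most 50 mm and 8.59 degrees, less where a joint would pass 70% of its speed; a pose out of reach is approached as far as the arm can. A call is refused whole if a number of a shift passes 1 or a number of a turn 8.59, either way. A call with a gripper value outside its range is refused whole. The fingers move at their own pace and stop on an object; "grip_force" is the grip in N (left out, the last holds). Time passes only in rows, so rows that do not move let the fingers close. It gives the time, the measured TCP pose, the force, the opening and the grip force at its end, in the units of the state.
- sense(): the state, without advancing time (a new reading comes with each control period).
- capture(name): name is "scene" or "top" or "wrist"; returns a dict with "pixels" (420x560x3 uint8, red, green, blue), "fx", "fy", "cx", "cy" (pixels), "k1" (the pictures are not rectified: a ray, as slopes to the right and down, at radius r is drawn at 1 + k1 r^2 times it, then the intrinsics apply), "R" (3x3) and "t" (3): a world point X has camera coordinates R X + t; the wrist camera has in their place "T_tool_cam" (4x4, takes a point from camera to tool coordinates, whose origin is the TCP and whose axes are the flange's). Camera axes: x right, y down, z forward; pixel columns grow to the right and rows downward; lengths in m; the calibration is good to about 2 mm. A picture is of the moment at which its call begins: read the wrist's pose just before it. There is no depth.
- close_job(): hands the job in; it is judged then, once.
The state is a dict: "clock": time; "joints": joint angles; "joint_velocities": joint speeds; "joint_torque": joint torques, N m; "ee_pos": TCP position; "eef_rot": TCP orientation; "force": force on the tool from outside, world axes, zero at the start; "wrist_torque": the same for the moment, N m; "opening": opening from 0.0 (shut) to 1.0 (fully open); "grip_force": force on a finger pad.
Only numpy, scipy, OpenCV 4.12 (cv2) and the standard library are available. Lean on these libraries where they do the work, as an engineer would, in place of code of your own. Each camera call takes 0.05 s, during which the arm holds its last target. There are 200 camera calls.

## Task

Load the blow-off booth with the tray of green sleeves: raise the booth's clear shield by its blue lip, click by click, until the pawl holds it clear of the sleeves; push the tray in underneath, square and right back against the stops; then press the red thumb lever to lift the pawl and let the shield down until it is fully shut, and let go of the lever. Do not let the tray or sleeves strike the shield, keep every sleeve standing in the tray, and leave the other things on the bench where they are.

Things in the scene. Friction and masses are not known exactly. Their poses are not given: they have to be found in the camera images.
- booth: Fixed clear-walled booth, 238 wide, 205 deep, 127 high; two masts (240 high) at its open front. Origin: on the table, middle of the shield's plane; x points into the booth (opening faces -x), y along the opening towards the pawl, z up. Opening 188 wide (y -94 to 94), inner walls at y = -113 and 113. No floor: the tray slides on the table. Two rubber stops, faces at x = 173, 18 high.
- shield (a joint): Height (m) of the sliding shield: 0 = shut (lower edge 3 mm above the table), 0.098 = top stop. A toothed rail at its +y edge rises past the pawl, a tooth every 15 mm: it rests at 0, 15, 30, 45, 60, 75 or 90 mm (within 2 mm). Raising takes 7 to 13 N plus 60 N per m/s (damper); with the pawl lifted it sinks by itself at 6 to 12 cm/s.
- shield_lip (a point): Moves with the shield: middle of the underside of the rounded front edge of its blue finger lip, 33 mm in front of the shield's plane (58 mm above the table when shut). The lip is a level ledge 4 thick (edge rounded, 8 thick), 114 wide along the booth's y, standing out 34 mm from the pane; it is lifted from below.
- shield_edge (a point): Middle of the shield's lower edge (moves with the shield); the frame is 8 thick. The tray goes in below it. A damper, 16 thick, stands at booth y = -106, up to 28 mm in front of the shield's plane.
- pawl (a joint): Angle (rad) of the sprung pawl: 0 = nose in the teeth, about 0.25 = just clear of them, 0.5 = end of travel. It springs back by itself. It pivots about the booth's y axis at booth x = -26, y = 104, z = 115.5 mm.
- lever_pad (a point): Middle of the top of the red thumb pad (26 by 24 mm) of the pawl's lever, at booth x = -92, y = 104, z = 126 mm when engaged, 66 mm in front of the pivot. Pressed straight down (3 to 8 N) it swings the pawl out of the teeth: clear at about 18 mm down, end of travel at 33 mm. Held down, the shield keeps sinking; let go, the pawl catches the next tooth.
- tray: Loose white tray 155 by 155, 26 high, walls 3 thick, nine pockets, about 0.45 kg with its sleeves. Origin: centre of its underside; x and y along its sides, z up. It starts in front of the booth's opening, askew; its x axis points roughly into the booth. Right home its origin is at booth x = 95.5 mm.
- sleeve1: Green plastic sleeve standing loose in a pocket of the tray, 40 mm flange, 62 tall (top 65 above the table). Origin: centre of its foot; z up along it.
- sleeve2: Green plastic sleeve standing loose in a pocket of the tray, 40 mm flange, 62 tall (top 65 above the table). Origin: centre of its foot; z up along it.
- sleeve3: Green plastic sleeve standing loose in a pocket of the tray, 40 mm flange, 62 tall (top 65 above the table). Origin: centre of its foot; z up along it.
- sleeve4: Green plastic sleeve standing loose in a pocket of the tray, 40 mm flange, 62 tall (top 65 above the table). Origin: centre of its foot; z up along it.
- air_gun: Blue air gun lying on the bench, about 200 long. Leave alone.
- reject_cup: Red cup, 64 wide, 70 high, near the booth. Leave alone.
- loupe: Black loupe, 37 wide, 44 high, standing near the booth's front. Leave alone.
- caliper: Steel caliper, 200 long, lying flat. Leave alone.
- screwdriver: Small screwdriver, 160 long, lying. Leave alone.
There are look-alikes about, which are no part of the job. Leave any orange or yellow look-alike of the sleeve2 alone.

How it is judged:
On the way, in this order (a step that is already met when the one before it is completed fails the run):
1. the shield stands raised on a tooth (75 mm or more), held by the pawl alone, with the tray still in front of the booth (value of joint shield above 0.071 m and velocity of joint shield between -0.01 and 0.01 m/s and value of joint pawl below 0.15 rad and contact force between the fingers and anything else below 0.5 N and x of tray in the frame of booth below -0.06 m), for 0.3 s.
2. the tray is square against the back stops while the shield still stands raised (x of tray in the frame of booth between 0.0895 and 0.1 m and y of tray in the frame of booth between -0.037 and 0.037 m and angle between the x axis of tray and the x axis of booth, either way round below 0.08 rad and value of joint shield above 0.071 m), for 0.2 s.
At the end, for the whole second after the job is handed in: The shield is fully shut (within 3 mm) with the pawl sprung back, the tray lies behind it within 6 mm of the back stops, square within 0.08 rad, at rest, with all four sleeves standing upright in it (x of tray in the frame of booth between 0.0895 and 0.1 m and y of tray in the frame of booth between -0.037 and 0.037 m and angle between the x axis of tray and the x axis of booth, either way round below 0.08 rad and value of joint shield below 0.003 m and value of joint pawl below 0.15 rad and velocity of joint shield above -0.01 m/s and linear speed of tray below 0.01 m/s and angle between each of sleeve1, sleeve2, sleeve3, sleeve4's own z axis and vertical below 0.2 rad and horizontal distance between each of sleeve1, sleeve2, sleeve3, sleeve4 and tray below 0.085 m and height (world z) of each of sleeve1, sleeve2, sleeve3, sleeve4 below 0.02 m); the robot touches nothing.
It fails at once if the tray or a sleeve strikes the shield, or the shield comes down on it (contact force between shield and tray above 2 N or contact force between shield and sleeve1 above 2 N or contact force between shield and sleeve2 above 2 N or contact force between shield and sleeve3 above 2 N or contact force between shield and sleeve4 above 2 N).
It fails at once if a sleeve is tipped over (angle between any of sleeve1, sleeve2, sleeve3, sleeve4's own z axis and vertical above 0.6 rad).
It fails at once if another thing on the bench is disturbed (moved more than 25 mm) (distance of any of air_gun, reject_cup, loupe, caliper, screwdriver from where it was at the start of the episode above 0.025 m).
It also fails if it takes over 72 s, if anything falls off the work surface, if the arm or the gripper's body presses on something with over 40 N, if the wrist force passes 120 N, or if a joint passes its speed limit or range.

## Working session

There is one attempt and no reset: what is moved stays moved. The work goes in short steps, Python scripts to look and compute and a tool call to move; the robot and the scene stay as the last step left them, time stands still between calls to the robot, and variables do not carry over. Pictures are saved under pics/ and viewed, at most 10 in all, crops included, and the job is handed in when it is done.

Besides the shell and the picture viewer there is one more tool, called after "Call:" as name([rows], argument=value, ...), one row to a line, values as JSON. send_rows: Moves the arm, as the interface text tells. Its arguments: {"type":"object","properties":{"xyz":{"type":"array","items":{"type":"array","items":{"type":"number"}}},"roll":{"type":"array","items":{"type":"number"}},"jaw":{"type":"array","items":{"type":"number"}},"grip_force":{"type":"number"}},"required":["xyz","roll","jaw"]}

```bash
ls; mkdir -p pics
cat > h.py <<'E'
from workcell import *
import numpy as np, cv2
def snap(n,f):
    s=sense(); c=capture(n); cv2.imwrite('pics/'+f,c['pixels'][:,:,::-1])
    if n=='wrist':
        T=np.eye(4);T[:3,:3]=s['eef_rot'];T[:3,3]=s['ee_pos'];M=T@np.array(c['T_tool_cam']);c['R']=M[:3,:3].T;c['t']=-M[:3,:3].T@M[:3,3]
    return c
def ray(c,u,v):
    K=np.array([[c['fx'],0,c['cx']],[0,c['fy'],c['cy']],[0,0,1]])
    x=(u-c['cx'])/c['fx'];y=(v-c['cy'])/c['fy'];a,b=x,y
    for _ in range(20):
        k=1+c['k1']*(a*a+b*b);a,b=x/k,y/k
    R=np.array(c['R']);o=-R.T@np.array(c['t']);return o,R.T@np.array([a,b,1.])
def plane(c,u,v,z):
    o,d=ray(c,u,v);return o+d*(z-o[2])/d[2]
def proj(c,X):
    p=np.array(c['R'])@np.array(X)+np.array(c['t']);a,b=p[:2]/p[2];k=1+c['k1']*(a*a+b*b)
    return np.array([c['fx']*a*k+c['cx'],c['fy']*b*k+c['cy']])
E
python3 - <<'E'
from h import *
s=sense();print(s['clock'],np.round(s['ee_pos'],4),np.round(s['eef_rot'],3),s['opening'],s['force'])
import pickle
d={}
for n in('scene','top'):
    c=snap(n,n+'0.png');d[n]=c;print(n,np.round(-np.array(c['R']).T@c['t'],3),c['fx'],c['k1'])
pickle.dump(d,open('c0.pkl','wb'))
E
```

```text
pics
0.0 [ 0.1413 -0.531   0.2166] [[ 0.966  0.257 -0.   ]
 [ 0.257 -0.966  0.002]
 [ 0.    -0.002 -1.   ]] 0.9949945471500701 [-0.2214022   0.23889271 -0.4760521 ]
scene [1.519 0.056 0.698] 428.43923726143026 -0.0649524790536208
top [0.491 0.115 1.137] 446.86301965827244 0.042620542988197826
```

View pics/scene0.png

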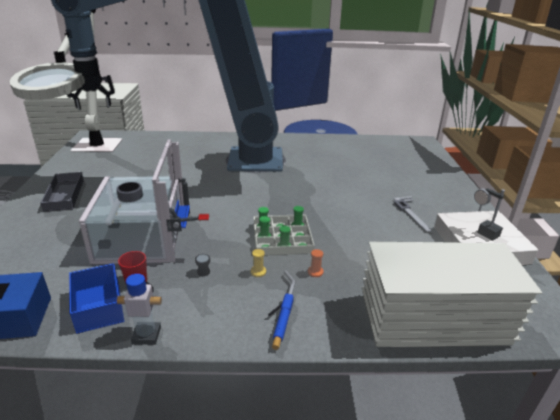

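View pics/top0.png

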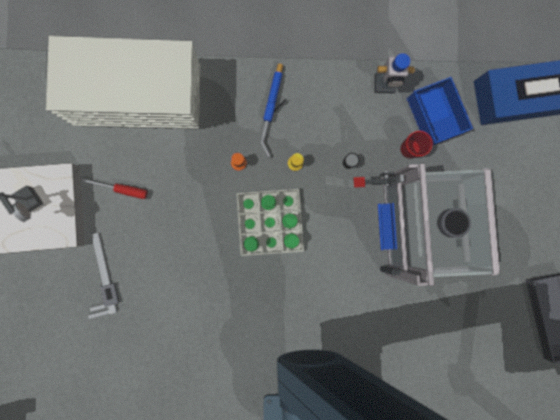

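The scene view looks towards the robot. The top view has world +x up and +y to the left. In the top view the booth is around (440,225), opening left. The red pad is at (360,182), the blue lip at (387,226), the tray at (271,223), the loupe at (351,160) and the look-alikes at (238,161) and (296,161). Next I measure with masks and look at one crop.

Run:
```python
from h import *
import pickle
d=pickle.load(open('c0.pkl','rb'));t=d['top'];s=d['scene']
def comps(c,lo,hi,box,amin=15):
    h=cv2.cvtColor(c['pixels'],cv2.COLOR_RGB2HSV);m=cv2.inRange(h,lo,hi);z=np.zeros_like(m);u0,v0,u1,v1=box;z[v0:v1,u0:u1]=m[v0:v1,u0:u1]
    n,l,st,ce=cv2.connectedComponentsWithStats(z)
    return [(ce[i].round(1),st[i],l==i) for i in range(1,n) if st[i][4]>=amin]
for nm,c,box in(('top',t,(320,150,420,300)),('scene',s,(150,190,230,250))):
  for cn,lo,hi in(('blue',(100,120,60),(130,255,255)),('red',(0,150,90),(8,255,255)),('red2',(172,150,90),(180,255,255))):
    for ce,st,m in comps(c,lo,hi,box): 
        pts=np.argwhere(m)[:,::-1].astype(np.float32);r=cv2.minAreaRect(pts)
        print(nm,cn,ce,st,np.round(cv2.boxPoints(r),1).tolist())
for ce,st,m in comps(t,(50,90,50),(85,255,255),(225,180,315,265)): print('green',ce,st[4],np.round(plane(t,*ce,0.06),3),np.round(plane(t,*ce,0.02),3))
h=cv2.cvtColor(t['pixels'],cv2.COLOR_RGB2HSV)
g=cv2.cvtColor(t['pixels'],cv2.COLOR_RGB2GRAY)
sub=((h[:,:,2]>150)&(h[:,:,1]<70)).astype(np.uint8);z=np.zeros_like(sub);z[180:268,225:315]=sub[180:268,225:315]
pts=np.argwhere(z)[:,::-1].astype(np.float32);r=cv2.minAreaRect(pts);print('tray',r,[np.round(plane(t,*p,0.026),3).tolist() for p in cv2.boxPoints(r)])
cv2.imwrite('pics/crop1.png',cv2.resize(t['pixels'][150:300,320:520,::-1],None,fx=4,fy=4,interpolation=cv2.INTER_CUBIC))
```

```text
top blue [387.  226.1] [378 203  19  47 745] [[377.29998779296875, 204.0], [393.70001220703125, 202.89999389648438], [396.70001220703125, 248.10000610351562], [380.29998779296875, 249.1999969482422]]
top red [358.7 181.7] [354 178  11   9  75] [[354.0, 178.0], [364.0, 178.0], [364.0, 186.0], [354.0, 186.0]]
top red2 [414.9 152.5] [409 150  11   6  32] [[409.0, 150.0], [419.0, 150.0], [419.0, 155.0], [409.0, 155.0]]
scene blue [181.7 210.4] [175 201  15  18 181] [[173.3000030517578, 216.5], [176.5, 200.6999969482422], [190.10000610351562, 203.39999389648438], [187.0, 219.1999969482422]]
scene blue [182.9 223.7] [180 221   7   7  41] [[180.0, 221.0], [186.0, 221.0], [186.0, 227.0], [180.0, 227.0]]
scene red [202.7 216.7] [198 215  10   5  39] [[198.0, 215.0], [207.0, 215.0], [207.0, 219.0], [198.0, 219.0]]
green [267.8 202. ] 159 [0.571 0.098 0.06 ] [0.574 0.098 0.02 ]
green [288.  200.9] 65 [0.574 0.049 0.06 ] [0.577 0.047 0.02 ]
green [247.9 203.4] 66 [0.567 0.146 0.06 ] [0.57  0.147 0.02 ]
green [289.4 220.4] 164 [0.527 0.045 0.06 ] [0.529 0.043 0.02 ]
green [249.2 223.3] 68 [0.519 0.142 0.06 ] [0.52  0.143 0.02 ]
green [269.6 222. ] 67 [0.523 0.093 0.06 ] [0.524 0.092 0.02 ]
green [290.9 240.5] 170 [0.479 0.041 0.06 ] [0.478 0.039 0.02 ]
green [250.5 243.6] 161 [0.47  0.138 0.06 ] [0.47  0.139 0.02 ]
green [271.1 242. ] 66 [0.475 0.089 0.06 ] [0.474 0.088 0.02 ]
tray ((272.96075439453125, 222.44761657714844), (60.54636001586914, 55.281463623046875), 86.87786865234375) [[0.593, 0.158, 0.026], [0.603, 0.02, 0.026], [0.453, 0.011, 0.026], [0.444, 0.147, 0.026]]
```

View pics/crop1.png

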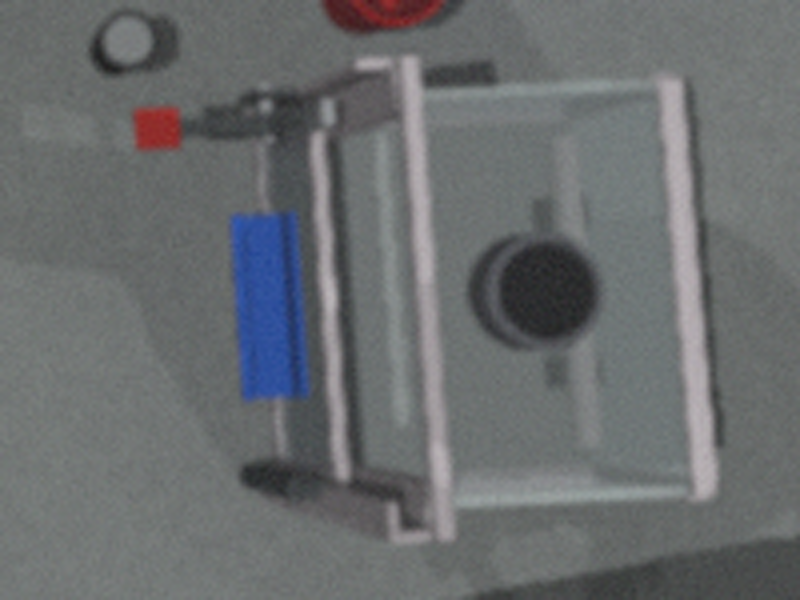

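The crop shows the lip's front edge running from (232,215) to (245,400), the pad centre at (158,129), the vent on the roof at (545,290), and the loupe at (128,42) just outside the lever. Now I compute the booth frame.

Run:
```python
from h import *
import pickle
d=pickle.load(open('c0.pkl','rb'));t=d['top'];s=d['scene']
cp=lambda u,v,z:plane(t,320+u/4-.4,150+v/4-.4,z)
def ang(a,b): v=b-a;return np.round(np.degrees(np.arctan2(v[1],v[0])),2),np.round(np.linalg.norm(v[:2]),3)
def tri(ut,us):
    o1,d1=ray(t,*ut);o2,d2=ray(s,*us);A=np.c_[d1,-d2];k=np.linalg.lstsq(A,o2-o1,rcond=None)[0];p,q=o1+k[0]*d1,o2+k[1]*d2;return np.round((p+q)/2,4),np.round(np.linalg.norm(p-q),4)
for n,a,b,z in(('lipfront',(245,400),(232,215),.064),('lipback',(307,397),(298,213),.062),('mastbeam',(440,540),(408,60),.24),('rear',(705,497),(672,77),.127),('framebeam',(344,478),(320,132),.13)):
    A,B=cp(*a,z),cp(*b,z);print(n,A.round(4),B.round(4),'mid',((A+B)/2).round(4),ang(A,B))
print('pad',cp(158,129,.126).round(4),tri((358.9,181.8),(202.7,216.7)))
print('loupe top',cp(128,42,.044).round(4))
fl=[(247.9,203.4),(288,200.9),(269.6,222),(271.1,242),(249.2,223.3)]
for z in(.003,.02):
  P=[plane(t,*p,z).round(4) for p in fl];print(P,ang(P[0],P[1]),ang(P[3],P[2]))
sl=[plane(t,*p,.062).round(4) for p in[(267.8,202),(289.4,220.4),(290.9,240.5),(250.5,243.6)]];print(sl,ang(sl[3],sl[2]),ang(sl[2],sl[1]))
```

```text
lipfront [ 0.4599 -0.1752  0.064 ] [ 0.5713 -0.168   0.064 ] mid [ 0.5156 -0.1716  0.064 ] (np.float64(3.72), np.float64(0.112))
lipback [ 0.4621 -0.2133  0.062 ] [ 0.5733 -0.2087  0.062 ] mid [ 0.5177 -0.211   0.062 ] (np.float64(2.33), np.float64(0.111))
mastbeam [ 0.3967 -0.2248  0.24  ] [ 0.6388 -0.2119  0.24  ] mid [ 0.5178 -0.2184  0.24  ] (np.float64(3.06), np.float64(0.242))
rear [ 0.4109 -0.4178  0.127 ] [ 0.6498 -0.4049  0.127 ] mid [ 0.5303 -0.4113  0.127 ] (np.float64(3.09), np.float64(0.239))
framebeam [ 0.4189 -0.2129  0.13  ] [ 0.6146 -0.2012  0.13  ] mid [ 0.5168 -0.2071  0.13  ] (np.float64(3.44), np.float64(0.196))
pad [ 0.6154 -0.1092  0.126 ] (array([ 0.6158, -0.1089,  0.1236]), np.float64(0.0007))
loupe top [ 0.6795 -0.1088  0.044 ]
[array([0.5709, 0.1478, 0.003 ]), array([0.5788, 0.0458, 0.003 ]), array([0.5244, 0.092 , 0.003 ]), array([0.4739, 0.0876, 0.003 ]), array([0.5205, 0.1437, 0.003 ])] (np.float64(-85.57), np.float64(0.102)) (np.float64(4.98), np.float64(0.051))
[array([0.5697, 0.1473, 0.02  ]), array([0.5775, 0.0469, 0.02  ]), array([0.5239, 0.0924, 0.02  ]), array([0.4742, 0.088 , 0.02  ]), array([0.52  , 0.1432, 0.02  ])] (np.float64(-85.56), np.float64(0.101)) (np.float64(5.06), np.float64(0.05))
[array([0.5709, 0.0982, 0.062 ]), array([0.5272, 0.0456, 0.062 ]), array([0.479 , 0.0415, 0.062 ]), array([0.4705, 0.1383, 0.062 ])] (np.float64(-84.98), np.float64(0.097)) (np.float64(4.86), np.float64(0.048))
```

Before planning the lift and the final push, which a strictly vertical tool can hardly do, I check what the arm does at the edge of its reach. First, where the tall lamp stands.

Run:
```python
from h import *
import pickle
d=pickle.load(open('c0.pkl','rb'));t=d['top'];s=d['scene']
for p in[(97,146),(62,190),(20,300)]: print(p,plane(s,*p,0).round(3))
print('top corners',[plane(t,u,v,0).round(2)[:2] for u,v in((0,0),(559,0),(0,419),(559,419))])
o,dd=ray(s,48,80)
for z in(.2,.3,.4): print(z,(o+dd*(z-o[2])/dd[2]).round(2))
print(sense()['force'],sense()['wrist_torque'])
```

```text
(97, 146) [-0.109 -0.653  0.   ]
(62, 190) [ 0.266 -0.641  0.   ]
(20, 300) [ 0.793 -0.52   0.   ]
top corners [array([1.08, 0.78]), array([ 1.12, -0.66]), array([0.05, 0.72]), array([ 0.05, -0.63])]
0.2 [-0.38 -0.94  0.2 ]
0.3 [ 0.   -0.74  0.3 ]
0.4 [ 0.38 -0.54  0.4 ]
[-0.95597434 -0.57218189  0.61389125] [ 0.04710573 -0.01453129  0.05470368]
```

Call:
send_rows([
  [0,0.5,0],
  [0,1,0],
  [0,1,0],
  [0,1,0],
  [0,1,0],
  [0,1,0],
  [0,1,0],
], roll=[0,0,0,0,0,0,0], jaw=[0,0,0,0,0,0,0])

```text
clock: 0.8
ee_pos: [0.2085, -0.7839, 0.2166]
eef_rot: [[0.966, 0.257, -0.0], [0.257, -0.966, 0.001], [0.0, -0.001, -1.0]]
force: [0.1, -1.5, 0.1]
opening: 0.002
grip_force: 0.0
```

Call:
send_rows([
  [0,1,0],
  [0,1,0],
  [0,1,0],
  [0,1,0],
], roll=[0,0,0,0], jaw=[0,0,0,0])

```text
clock: 1.2
ee_pos: [0.2338, -0.8793, 0.1895]
eef_rot: [[0.966, 0.257, 0.011], [0.257, -0.966, -0.033], [0.002, 0.035, -0.999]]
force: [0.3, -1.1, -0.7]
opening: -0.003
grip_force: 0.0
```

Run:
```python
from h import *
s=sense();print(s['clock'],np.round(s['ee_pos'],4),np.round(s['eef_rot'],3),np.round(s['joints'],3))
```

```text
1.2 [ 0.2338 -0.8793  0.1895] [[ 0.966  0.257  0.011]
 [ 0.257 -0.966 -0.033]
 [ 0.002  0.035 -0.999]] [-1.436  1.062  0.193  0.006  1.853 -0.123]
```

Call:
send_rows([
  [0,1,0],
  [0,1,0],
  [0,1,-0.5],
  [0,1,-0.5],
], roll=[0,0,0,0], jaw=[0,0,0,0])

```text
clock: 1.6
ee_pos: [0.2443, -0.9196, 0.2078]
eef_rot: [[0.966, 0.253, 0.042], [0.257, -0.954, -0.156], [0.0, 0.161, -0.987]]
force: [0.8, 0.2, -0.4]
opening: -0.001
grip_force: 0.0
```

Call:
send_rows([
  [0,-0.5,0],
  [0,-1,0],
  [0,-1,0],
  [0,-1,0],
], roll=[0,0,0,0], jaw=[0,0,0,0])

```text
clock: 2.0
ee_pos: [0.21, -0.7915, 0.1905]
eef_rot: [[0.966, 0.253, 0.042], [0.257, -0.953, -0.162], [-0.001, 0.167, -0.986]]
force: [0.4, -0.9, 1.3]
opening: 0.002
grip_force: 0.0
```

Over-reaching tilts the tool outward and the tilt stays when the tool comes back. That gives the inclined approach that lifting and pushing need. Before tilting further I check the lamp against the arm.

Run:
```python
from h import *
c=snap('scene','s1.png');print(proj(c,sense()['ee_pos']))
import pickle
a=pickle.load(open('c0.pkl','rb'))['scene']['pixels'][0:210,0:280,::-1];b=c['pixels'][0:210,0:280,::-1]
cv2.imwrite('pics/s1c.png',cv2.resize(b,None,fx=2.8,fy=2.8))
w=snap('wrist','w1.png');print(np.round(-w['R'].T@w['t'],3), np.array(w['T_tool_cam']).round(3))
```

```text
[ 15.39364294 131.97050836]
[ 0.278 -0.739  0.34 ] [[-0.002 -0.952 -0.306  0.078]
 [ 1.    -0.002 -0.     0.002]
 [-0.    -0.306  0.952 -0.158]
 [ 0.     0.     0.     1.   ]]
```

View pics/s1c.png

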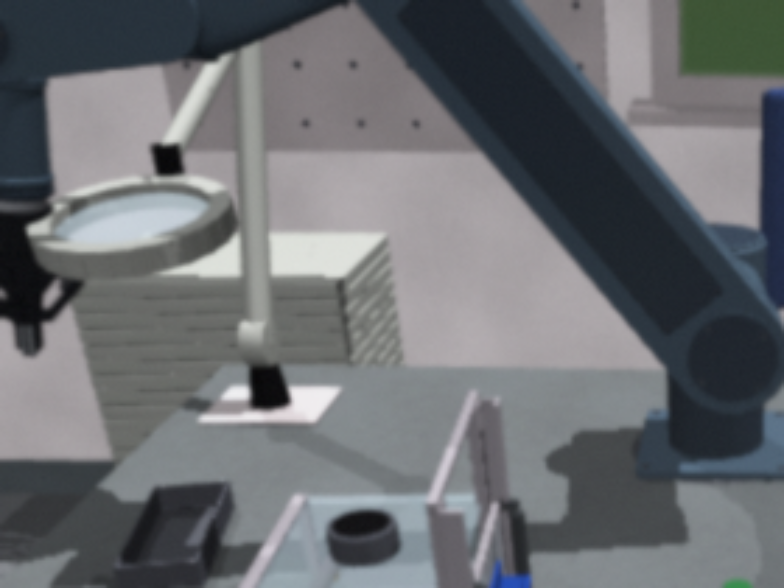

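The ring lamp is in front of the gripper, with its post at left, so I stay clear of it. I move slightly to -x and keep over-reaching to build up tilt.

Call:
send_rows([
  [-0.6,0,0],
  [-1,0,0],
  [-0.6,0.5,0],
  [0,1,0],
  [0,1,-0.3],
  [-0.2,1,-0.5],
  [-0.2,1,-0.5],
  [-0.2,1,-0.5],
  [-0.2,1,-0.5],
], roll=[0,0,0,0,0,0,0,0,0], jaw=[0,0,0,0,0,0,0,0,0])

```text
clock: 3.0
ee_pos: [0.1406, -0.9518, 0.2762]
eef_rot: [[0.967, 0.249, 0.056], [0.255, -0.933, -0.255], [-0.011, 0.261, -0.965]]
force: [-0.6, -0.3, 0.7]
opening: 0.003
grip_force: 0.0
```

Run:
```python
from h import *
s=sense();z=s['eef_rot'];z=np.array(z)[:,2];print(s['clock'],np.round(s['ee_pos'],4),np.round(s['joints'],3),'tilt',np.degrees(np.arccos(-z[2])),'head',np.degrees(np.arctan2(z[1],z[0])))
```

```text
3.0 [ 0.1406 -0.9518  0.2762] [-1.56   0.98   0.187  0.054  1.716 -0.233] tilt 15.14702022728809 head -77.60816627067165
```

Call:
send_rows([
  [-0.25,1,0],
  [-0.25,1,0],
  [-0.25,1,0],
  [-0.25,1,0],
  [-0.25,1,0],
  [-0.25,1,0],
], roll=[0,0,0,0,0,0], jaw=[0,0,0,0,0,0])

```text
clock: 3.6
ee_pos: [0.1213, -1.0225, 0.2836]
eef_rot: [[0.969, 0.237, 0.076], [0.247, -0.874, -0.42], [-0.033, 0.425, -0.905]]
force: [-1.0, 0.1, 0.3]
opening: 0.002
grip_force: 0.0
```

```bash
cat >> h.py <<'E'
def st():
    s=sense();R=np.array(s['eef_rot']);z=R[:,2];print(s['clock'],np.round(s['ee_pos'],4),np.round(s['joints'],3),'tilt %.1f head %.1f'%(np.degrees(np.arccos(-z[2])),np.degrees(np.arctan2(z[1],z[0]))),'F',np.round(s['force'],1));return s,R
E
python3 -c "
from h import *
print(st()[1].round(3))"
```

```text
3.6 [ 0.1213 -1.0225  0.2836] [-1.591  0.997  0.187  0.084  1.525 -0.262] tilt 25.2 head -79.8 F [-1.   0.1  0.3]
[[ 0.969  0.237  0.076]
 [ 0.247 -0.874 -0.42 ]
 [-0.033  0.425 -0.905]]
```

Call:
send_rows([
  [-0.4,1,0],
  [-0.4,1,0],
  [-0.4,1,0],
  [-0.4,1,0],
  [-0.4,1,0],
  [-0.4,1,0],
  [-0.4,1,0],
  [-0.4,1,0],
  [-0.4,1,0],
  [-0.4,1,0],
], roll=[0,0,0,0,0,0,0,0,0,0], jaw=[0,0,0,0,0,0,0,0,0,0])

```text
clock: 4.6
ee_pos: [0.0417, -1.1022, 0.37]
eef_rot: [[0.973, 0.213, 0.086], [0.216, -0.72, -0.659], [-0.078, 0.66, -0.747]]
force: [0.2, 0.5, -0.3]
opening: -0.001
grip_force: 0.0
```

```bash
python3 -c "
from h import *
print(st()[1].round(3))"
```

```text
4.6 [ 0.0417 -1.1022  0.37  ] [-1.689  0.964  0.188  0.171  1.282 -0.354] tilt 41.7 head -82.5 F [ 0.2  0.5 -0.3]
[[ 0.973  0.213  0.086]
 [ 0.216 -0.72  -0.659]
 [-0.078  0.66  -0.747]]
```

Call:
send_rows([
  [-0.4,1,0],
  [-0.4,1,0],
  [-0.4,1,0],
  [-0.4,1,0],
  [-0.4,1,0],
  [-0.4,1,0],
  [-0.4,1,0],
], roll=[0,0,0,0,0,0,0], jaw=[0,0,0,0,0,0,0])

```text
clock: 5.3
ee_pos: [-0.0064, -1.1192, 0.4808]
eef_rot: [[0.977, 0.198, 0.077], [0.18, -0.583, -0.793], [-0.112, 0.788, -0.605]]
force: [0.4, -0.6, -0.2]
opening: -0.0
grip_force: 0.0
```

```bash
python3 -c "
from h import *
s,R=st();print(R.round(3))
def u(v): return (R.T@np.array(v)/.04).round(2)
p=np.array(s['ee_pos'])
print('in',u([0,.4,0]),u(np.array([.45,.2,.37])-p))"
```

```text
5.3 [-0.0064 -1.1192  0.4808] [-1.747  0.894  0.188  0.236  1.167 -0.403] tilt 52.8 head -84.4 F [ 0.4 -0.6 -0.2]
[[ 0.977  0.198  0.077]
 [ 0.18  -0.583 -0.793]
 [-0.112  0.788 -0.605]]
in [ 1.8  -5.83 -7.93] [ 17.41 -19.14 -23.58]
```

```bash
cat >> h.py <<'E'
def rows(R,a,b,step=.04):
    d=np.array(b)-np.array(a);n=int(np.ceil(np.linalg.norm(d)/step));print(n,'x',(R.T@d/.04/max(n,1)).round(2))
BX=np.array([np.sin(np.radians(3.1)),-np.cos(np.radians(3.1)),0]);BY=np.array([np.cos(np.radians(3.1)),np.sin(np.radians(3.1)),0]);BO=np.array([.517,-.206,0])
def B(x,y,z): return BO+BX*x+BY*y+np.array([0,0,z])
def inB(p): q=np.array(p)-BO;return np.array([q@BX,q@BY,q[2]])
E
python3 -c "
from h import *
s,R=st();p=s['ee_pos']
rows(R,p,[.12,-.5,.37]);rows(R,[.12,-.5,.37],[.40,-.1,.35]);rows(R,[.40,-.1,.35],[.5,.06,.33])
"
```

```text
5.3 [-0.0064 -1.1192  0.4808] [-1.747  0.894  0.188  0.236  1.167 -0.403] tilt 52.8 head -84.4 F [ 0.4 -0.6 -0.2]
17 x [ 0.36 -0.62 -0.61]
13 x [ 0.67 -0.37 -0.54]
5 x [ 0.64 -0.45 -0.53]
```

Call:
send_rows([
  [0.2,-0.3,-0.3],
  [0.36,-0.62,-0.61],
  [0.36,-0.62,-0.61],
  [0.36,-0.62,-0.61],
  [0.36,-0.62,-0.61],
  [0.36,-0.62,-0.61],
  [0.36,-0.62,-0.61],
  [0.36,-0.62,-0.61],
  [0.36,-0.62,-0.61],
  [0.36,-0.62,-0.61],
  [0.36,-0.62,-0.61],
  [0.36,-0.62,-0.61],
], roll=[0,0,0,0,0,0,0,0,0,0,0,0], jaw=[0,0,0,0,0,0,0,0,0,0,0,0])

```text
clock: 6.5
ee_pos: [0.0782, -0.7026, 0.4084]
eef_rot: [[0.977, 0.198, 0.077], [0.18, -0.583, -0.793], [-0.112, 0.788, -0.605]]
force: [-0.3, -0.2, 0.2]
opening: -0.003
grip_force: 0.0
```

Call:
send_rows([
  [0.36,-0.62,-0.61],
  [0.36,-0.62,-0.61],
  [0.36,-0.62,-0.61],
  [0.36,-0.62,-0.61],
  [0.36,-0.62,-0.61],
  [0.67,-0.37,-0.54],
  [0.67,-0.37,-0.54],
  [0.67,-0.37,-0.54],
  [0.67,-0.37,-0.54],
], roll=[0,0,0,0,0,0,0,0,0], jaw=[0,0,0,0,0,0,0,0,0])

```text
clock: 7.4
ee_pos: [0.1911, -0.4134, 0.3703]
eef_rot: [[0.977, 0.197, 0.079], [0.182, -0.587, -0.789], [-0.109, 0.786, -0.609]]
force: [0.4, -0.9, -0.5]
opening: 0.0
grip_force: 0.0
```

```bash
python3 -c "
from h import *
s,R=st();p=s['ee_pos']
rows(R,p,[.5,.06,.33])
"
```

```text
7.4 [ 0.1911 -0.4134  0.3703] [-1.224 -0.481  2.149 -0.349  0.602  0.306] tilt 52.5 head -84.3 F [ 0.4 -0.9 -0.5]
15 x [ 0.65 -0.41 -0.54]
```

Call:
send_rows([
  [0.65,-0.41,-0.54],
  [0.65,-0.41,-0.54],
  [0.65,-0.41,-0.54],
  [0.65,-0.41,-0.54],
  [0.65,-0.41,-0.54],
  [0.65,-0.41,-0.54],
  [0.65,-0.41,-0.54],
  [0.65,-0.41,-0.54],
  [0.65,-0.41,-0.54],
  [0.65,-0.41,-0.54],
  [0.65,-0.41,-0.54],
  [0.65,-0.41,-0.54],
], roll=[0,0,0,0,0,0,0,0,0,0,0,0], jaw=[0,0,0,0,0,0,0,0,0,0,0,0])

```text
clock: 8.6
ee_pos: [0.4274, -0.0498, 0.3403]
eef_rot: [[0.976, 0.201, 0.081], [0.188, -0.598, -0.779], [-0.108, 0.776, -0.622]]
force: [0.8, -0.1, 0.5]
opening: 0.0
grip_force: 0.0
```

Call:
send_rows([
  [0,0,0],
  [0,0,0],
  [0,0,0],
  [0,0,0],
  [0,0,0],
  [0,0,0],
  [0,0,0],
  [0,0,0],
  [0,0,0],
  [0,0,0],
  [0,0,0],
  [0,0,0],
], roll=[8.2,8.2,8.2,8.2,8.2,8.2,8.2,8.2,8.2,8.2,8.2,8.2], jaw=[0,0,0,0,0,0,0,0,0,0,0,0])

```text
clock: 9.8
ee_pos: [0.44, -0.1053, 0.4075]
eef_rot: [[0.166, -0.984, 0.069], [-0.672, -0.164, -0.723], [0.722, 0.073, -0.688]]
force: [0.9, 0.4, 0.3]
opening: -0.001
grip_force: 0.0
```

```bash
python3 -c "
from h import *
s,R=st();p=s['ee_pos'];print(R.round(3),inB(p).round(3))
print('lipfront',B(-.034,0,.062).round(3))
a=B(-.075,0,.10);b=B(-.075,0,.047);rows(R,p,a);rows(R,a,b)
c=snap('wrist','w2.png')
"
```

```text
9.8 [ 0.44   -0.1053  0.4075] [ 0.118  0.021  1.633 -0.813  1.53   3.116] tilt 46.5 head -84.5 F [0.9 0.4 0.3]
[[ 0.166 -0.984  0.069]
 [-0.672 -0.164 -0.723]
 [ 0.722  0.073 -0.688]] [-0.105 -0.071  0.407]
lipfront [ 0.515 -0.172  0.062]
8 x [-0.6  -0.28  0.73]
2 x [-0.48 -0.05  0.46]
```

View pics/w2.png

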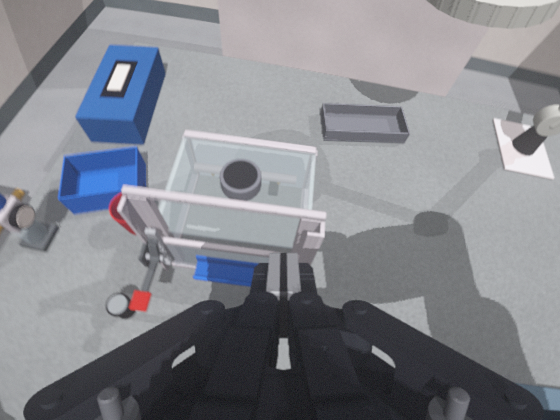

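The wrist view shows the blue lip at (225,270), the red pad at (140,300) with the loupe beside it at (118,303), and the closed fingers at (283,270). Joint 6 has reached its limit, so I roll the other way, which gives the same grasp with the camera below.

Call:
send_rows([
  [0,0,0],
  [0,0,0],
  [0,0,0],
  [0,0,0],
  [0,0,0],
  [0,0,0],
  [0,0,0],
  [0,0,0],
  [0,0,0],
  [0,0,0],
  [0,0,0],
], roll=[-8.3,-8.3,-8.3,-8.3,-8.3,-8.3,-8.3,-8.3,-8.3,-8.3,-8.3], jaw=[0,0,0,0,0,0,0,0,0,0,0])

```text
clock: 10.95
ee_pos: [0.4395, -0.1051, 0.4068]
eef_rot: [[0.978, 0.197, 0.068], [0.184, -0.665, -0.723], [-0.097, 0.72, -0.687]]
force: [-0.8, -0.7, -0.5]
opening: 0.0
grip_force: 0.0
```

Call:
send_rows([
  [0,0,0],
  [0,0,0],
  [0,0,0],
  [0,0,0],
  [0,0,0],
  [0,0,0],
  [0,0,0],
  [0,0,0],
  [0,0,0],
  [0,0,0],
], roll=[-8.3,-8.3,-8.3,-8.3,-8.3,-8.3,-8.3,-8.3,-8.3,-8.3], jaw=[0,0,0,0,0,0,0,0,0,0])

```text
clock: 11.95
ee_pos: [0.4395, -0.1051, 0.4067]
eef_rot: [[-0.076, 0.995, 0.068], [0.683, 0.102, -0.723], [-0.727, -0.008, -0.687]]
force: [0.2, -0.3, 0.1]
opening: -0.0
grip_force: 0.0
```

```bash
python3 -c "
from h import *
s,R=st();p=s['ee_pos'];print(R.round(3),inB(p).round(3))
q=B(-.12,0,.3);a=B(-.12,0,.06);b=B(-.12,0,.05);c=B(-.05,0,.045);e=B(-.05,0,.06)
for m,n in((p,q),(q,a),(a,c),(c,e)): rows(R,m,n)
"
```

```text
11.95 [ 0.4395 -0.1051  0.4067] [ 0.119  0.021  1.635 -0.814  1.53   0.068] tilt 46.6 head -84.6 F [ 0.2 -0.3  0.1]
[[-0.076  0.995  0.068]
 [ 0.683  0.102 -0.723]
 [-0.727 -0.008 -0.687]] [-0.105 -0.072  0.407]
4 x [0.53 0.46 0.4 ]
6 x [0.73 0.01 0.69]
2 x [-0.46 -0.04  0.76]
1 x [-0.27 -0.   -0.26]
```

```bash
python3 -c "
from h import *
s,R=st();p=s['ee_pos']
q=B(-.0936,-.015,.2);a=B(-.0936,-.015,.0935);b=a+R[:,2]*.08;print(inB(b))
for m,n in((p,q),(q,a)): rows(R,m,n)
print((R.T@np.array([0,0,1.])/.04*.01).round(3),'per cm up', (R.T@BX/.04*.01).round(3),'per cm bx',(R.T@BY/.04*.01).round(3))
"
```

```text
11.95 [ 0.4395 -0.1051  0.4067] [ 0.119  0.021  1.635 -0.814  1.53   0.068] tilt 46.6 head -84.6 F [ 0.2 -0.3  0.1]
[-0.03551714 -0.01267046  0.03853679]
6 x [0.58 0.24 0.63]
3 x [0.64 0.01 0.61]
[-0.182 -0.002 -0.172] per cm up [-0.171 -0.012  0.182] per cm bx [-0.01   0.25   0.007]
```

Call:
send_rows([
  [0.58,0.24,0.63],
  [0.58,0.24,0.63],
  [0.58,0.24,0.63],
  [0.58,0.24,0.63],
  [0.58,0.24,0.63],
  [0.58,0.24,0.63],
  [0.64,0,0.61],
  [0.64,0,0.61],
  [0.64,0,0.61],
], roll=[0,0,0,0,0,0,0,0,0], jaw=[0,0,0,0,0,0,0,0,0])

```text
clock: 12.85
ee_pos: [0.4971, -0.1144, 0.094]
eef_rot: [[-0.069, 0.995, 0.068], [0.684, 0.097, -0.723], [-0.726, -0.003, -0.687]]
force: [0.6, 0.0, -0.4]
opening: -0.0
grip_force: 0.0
```

```bash
python3 -c "
from h import *
s,R=st();p=s['ee_pos'];print(inB(p).round(4))
t=B(-.0357,-.013,.0385);rows(R,p,t,.02)
c=snap('top','t2.png');cv2.imwrite('pics/t2c.png',cv2.resize(c['pixels'][140:300,220:440,::-1],None,fx=3,fy=3))
"
```

```text
12.85 [ 0.4971 -0.1144  0.094 ] [ 0.086  0.461  1.933 -1.004  1.037  0.656] tilt 46.6 head -84.6 F [ 0.6  0.  -0.4]
[-0.0926 -0.0149  0.094 ]
4 x [ 0.01 -0.    0.5 ]
```

View pics/t2c.png

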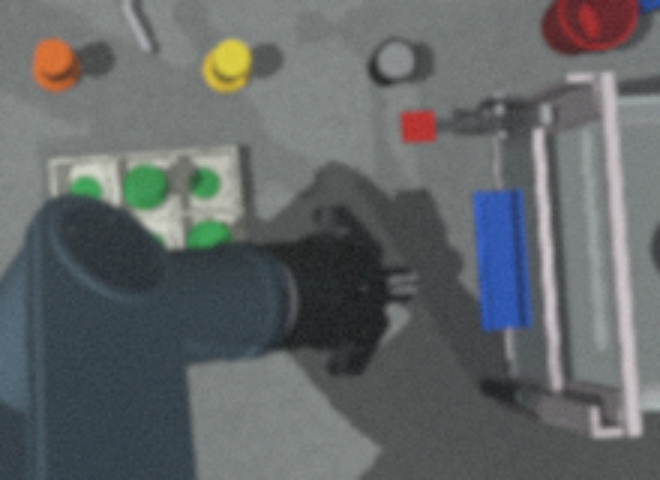

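The crop shows the closed fingers at (405,285), aimed at the blue lip at (502,260). The wrist is well above the tray. I slide in along the fingers, then start lifting slowly.

Call:
send_rows([
  [0,0,0.4],
  [0,0,0.5],
  [0,0,0.5],
  [0,0,0.4],
  [0,0,0.2],
  [-0.04,0,-0.04],
  [-0.06,0,-0.05],
], roll=[0,0,0,0,0,0,0], jaw=[0,0,0,0,0,0,0])

```text
clock: 13.6
ee_pos: [0.5024, -0.1729, 0.0465]
eef_rot: [[-0.07, 0.995, 0.067], [0.683, 0.097, -0.724], [-0.727, -0.004, -0.686]]
force: [-0.0, -0.1, -0.6]
opening: -0.003
grip_force: 0.0
```

Call:
send_rows([
  [-0.1,0,-0.09],
  [-0.1,0,-0.09],
], roll=[0,0], jaw=[0,0])

```text
clock: 13.8
ee_pos: [0.5025, -0.1726, 0.0574]
eef_rot: [[-0.07, 0.995, 0.068], [0.683, 0.098, -0.724], [-0.727, -0.004, -0.686]]
force: [-0.3, -0.9, -0.4]
opening: -0.003
grip_force: 0.0
```

```bash
python3 -c "
from h import *
s,R=st();p=s['ee_pos'];print(inB(p).round(4))
c=snap('scene','s3.png');cv2.imwrite('pics/s3c.png',cv2.resize(c['pixels'][150:270,80:240,::-1],None,fx=5,fy=5,interpolation=cv2.INTER_CUBIC))
print(proj(c,p),proj(c,B(-.034,.057,.06)),proj(c,B(-.034,.057,.09)),proj(c,B(-.034,-.057,.06)))
"
```

```text
13.8 [ 0.5025 -0.1726  0.0574] [-0.035  0.518  1.975 -1.131  0.923  0.716] tilt 46.7 head -84.6 F [-0.3 -0.9 -0.4]
[-0.0342 -0.0127  0.0574]
[187.06949945 214.72318817] [183.91632222 227.8026005 ] [182.85977678 218.28420043] [188.70211799 205.79744994]
```

View pics/s3c.png

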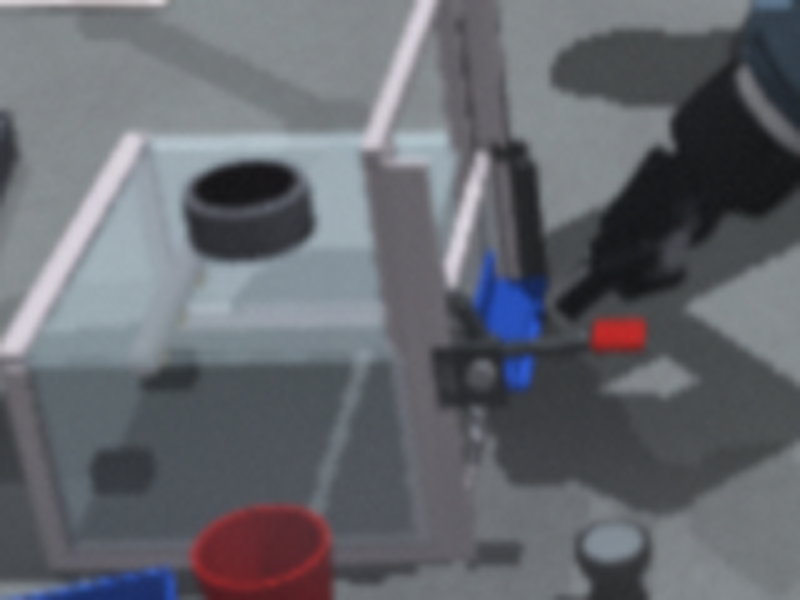

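The scene crop shows the dark finger ending at (570,305), and the lip's front edge from (543,279) to (520,389) has not moved. I check the fingertip's true position against the earlier top view (tips at about (358,234)).

```bash
python3 -c "
from h import *
import pickle
d=pickle.load(open('c0.pkl','rb'));t=d['top'];s=d['scene']
p=np.array([.4971,-.1144,.094]);z=np.array([.068,-.723,-.687])
for k in(-.03,-.02,-.011,0,.008): print(k,proj(t,p+k*z).round(1))
a=cv2.imread('pics/t2.png');print(a[228:242,345:366,1])
p=np.array([.5025,-.1726,.0574])
for k in(-.04,-.03,-.02,-.011,0,.008): print(k,proj(s,p+k*z).round(1))
b=cv2.imread('pics/s3.png');print(b[206:222,184:204,1]);
"
```

```text
-0.03 [350.9 234.5]
-0.02 [353.4 234.2]
-0.011 [355.7 234. ]
0 [358.4 233.7]
0.008 [360.3 233.5]
[[ 41  41  63  61  75  71  70  67  75  68  64  70  70  68  67  70  69  76
   68  74  70]
 [ 40  42  52  59  51  58  57  53  51  56  57  62  66  72  66  68  65  68
   70  70  71]
 [ 34  33  35  40  40  50  40  47  42  50  53  61  74  81  71  70  73  73
   68  74  73]
 [ 38  39  35  41  45  56  70  66  75  68  75  83  91  90  80  65  71  70
   71  75  73]
 [ 41  44  45  48  65  84  98  98 100  94  98 100 108  94  85  71  71  69
   72  73  68]
 [ 37  37  39  54  74 106 105 105  96  96  92  91  94  84  74  69  67  69
   76  68  66]
 [ 37  33  28  51  70  87  93  94  85  84  75  86  79  73  65  71  68  74
   70  72  70]
 [ 44  35  34  42  66  72  78  88  92  92  93 102  89  85  81  72  76  71
   71  66  67]
 [ 35  38  35  45  59  71  96  96 105 100 109 106 107  96  79  73  70  66
   68  69  66]
 [ 39  38  29  41  49  76  90  91  93  95  93  93  96  93  79  70  67  69
   70  78  68]
 [ 40  40  41  39  46  51  60  68  68  65  64  60  71  80  75  76  71  70
   69  70  70]
 [ 36  43  39  43  36  4
[... 669 characters left out ...]
74 69]
 [79 76 69 60 60 71 72 50 31 27 25 25 32 44 58 67 72 73 72 73]
 [78 74 67 52 50 60 71 64 46 32 27 33 45 61 70 72 70 70 71 71]
 [79 74 70 52 43 51 68 74 67 50 39 46 63 71 71 66 64 61 63 63]
 [77 74 77 65 50 53 64 73 76 67 60 63 70 71 64 54 50 49 49 48]
 [77 75 85 77 57 57 61 66 73 76 73 74 75 70 57 47 44 43 44 44]
 [77 78 86 75 63 59 62 65 73 76 78 81 86 75 55 45 44 41 42 42]
 [75 77 82 76 71 69 72 73 74 78 78 79 84 72 51 43 41 41 40 42]
 [70 71 77 77 76 75 75 73 69 66 65 66 65 59 45 39 39 40 40 39]
 [61 59 62 63 63 64 62 59 55 52 49 50 51 50 44 38 39 41 40 42]
 [54 54 52 48 50 50 50 50 47 48 47 53 58 60 58 49 50 53 55 57]
 [60 67 60 54 53 53 54 53 52 53 53 59 64 68 69 65 65 70 70 71]]
```

Call:
send_rows([
  [0.17,0,0.16],
  [0.18,0,0.17],
  [-0.1,0,0.11],
  [-0.1,0,0.11],
  [0,0,0],
], roll=[0,0,0,0,0], jaw=[0,0,0,0,0])

```text
clock: 14.35
ee_pos: [0.5022, -0.1831, 0.0338]
eef_rot: [[-0.073, 0.995, 0.066], [0.687, 0.098, -0.72], [-0.723, -0.007, -0.691]]
force: [-0.1, 10.4, -6.8]
opening: 0.001
grip_force: 5.7
```

Call:
send_rows([
  [-0.07,0,-0.07],
  [-0.07,0,-0.07],
], roll=[0,0], jaw=[0,0])

```text
clock: 14.55
ee_pos: [0.5021, -0.1829, 0.0411]
eef_rot: [[-0.073, 0.995, 0.065], [0.687, 0.098, -0.72], [-0.723, -0.008, -0.691]]
force: [2.4, 4.3, -16.6]
opening: -0.0
grip_force: 7.3
```

Call:
send_rows([
  [-0.07,0,-0.07],
  [-0.07,0,-0.07],
], roll=[0,0], jaw=[0,0])

```text
clock: 14.75
ee_pos: [0.5021, -0.1832, 0.0503]
eef_rot: [[-0.073, 0.995, 0.065], [0.686, 0.097, -0.721], [-0.724, -0.008, -0.689]]
force: [-1.7, 10.4, -9.8]
opening: 0.002
grip_force: 6.8
```

The force shows the lip is now carried (about 10–16 N down on the tool). I keep raising it.

Call:
send_rows([
  [-0.09,0,-0.085],
  [-0.09,0,-0.085],
  [-0.09,0,-0.085],
  [-0.09,0,-0.085],
  [-0.09,0,-0.085],
  [-0.09,0,-0.085],
], roll=[0,0,0,0,0,0], jaw=[0,0,0,0,0,0])

```text
clock: 15.35
ee_pos: [0.5021, -0.1832, 0.0802]
eef_rot: [[-0.072, 0.995, 0.065], [0.685, 0.097, -0.722], [-0.725, -0.008, -0.689]]
force: [0.2, 10.2, -10.1]
opening: -0.001
grip_force: 7.2
```

```bash
cat >> h.py <<'E'
def lipz():
    # height of the lip's front edge from the top and scene pictures (blue mask centroids)
    o=[]
    for n,box in(('top',(370,195,410,260)),):
        c=capture(n);h=cv2.cvtColor(c['pixels'],cv2.COLOR_RGB2HSV);m=cv2.inRange(h,(100,120,60),(130,255,255));z=np.zeros_like(m);z[box[1]:box[3],box[0]:box[2]]=m[box[1]:box[3],box[0]:box[2]]
        v,u=np.nonzero(z);o.append((len(u),u.min(),u.max(),v.min(),v.max()))
        e=np.median([u[v==k].min() for k in range(v.min()+4,v.max()-3)]);vm=(v.min()+v.max())/2
        best=min(np.arange(.04,.18,.002),key=lambda zz:abs(proj(c,B(-.036,(-.013),zz))[0]-e));o.append(('front u',e,'z',round(best,3)))
        s=np.array([v.max()-v.min()+1]);o.append('len %d'%s[0])
    print(o)
E
python3 -c "
from h import *
s,R=st();print(inB(s['ee_pos']).round(4));lipz()"
```

```text
15.35 [ 0.5021 -0.1832  0.0802] [-0.06   0.472  1.967 -1.101  0.933  0.64 ] tilt 46.4 head -84.9 F [  0.2  10.2 -10.1]
[-0.0236 -0.0136  0.0802]
[(846, np.int64(383), np.int64(403), np.int64(202), np.int64(250)), ('front u', np.float64(384.0), 'z', np.float64(0.108)), 'len 49']
```

Call:
send_rows([
  [-0.09,0,-0.085],
  [-0.09,0,-0.085],
  [-0.09,0,-0.085],
  [-0.09,0,-0.085],
  [-0.09,0,-0.085],
  [-0.09,0,-0.085],
  [-0.09,0,-0.085],
  [-0.09,0,-0.085],
  [-0.09,0,-0.085],
], roll=[0,0,0,0,0,0,0,0,0], jaw=[0,0,0,0,0,0,0,0,0])

```text
clock: 16.3
ee_pos: [0.5021, -0.1832, 0.1245]
eef_rot: [[-0.072, 0.995, 0.064], [0.686, 0.097, -0.722], [-0.724, -0.008, -0.689]]
force: [0.5, 9.7, -10.7]
opening: -0.004
grip_force: 6.7
```

```bash
python3 -c "
from h import *
s,R=st();print(inB(s['ee_pos']).round(4));lipz()"
```

```text
16.3 [ 0.5021 -0.1832  0.1245] [-0.06   0.394  1.936 -1.034  0.986  0.523] tilt 46.4 head -84.9 F [  0.5   9.7 -10.7]
[-0.0236 -0.0137  0.1245]
[(915, np.int64(388), np.int64(409), np.int64(201), np.int64(251)), ('front u', np.float64(389.0), 'z', np.float64(0.148)), 'len 51']
```

Call:
send_rows([
  [-0.06,0,-0.055],
  [-0.04,0,-0.04],
], roll=[0,0], jaw=[0,0])

```text
clock: 16.55
ee_pos: [0.5021, -0.1832, 0.131]
eef_rot: [[-0.072, 0.995, 0.065], [0.685, 0.096, -0.722], [-0.725, -0.007, -0.688]]
force: [-0.6, 9.8, -7.9]
opening: -0.002
grip_force: 6.3
```

Call:
send_rows([
  [-0.04,0,-0.035],
], roll=[0], jaw=[0])

```text
clock: 16.65
ee_pos: [0.502, -0.1829, 0.1321]
eef_rot: [[-0.072, 0.995, 0.064], [0.686, 0.096, -0.721], [-0.724, -0.008, -0.69]]
force: [1.8, 4.8, -19.3]
opening: 0.003
grip_force: 9.1
```

Call:
send_rows([
  [-0.03,0,-0.03],
  [0,0,0],
], roll=[0,0], jaw=[0,0])

```text
clock: 16.85
ee_pos: [0.5016, -0.1825, 0.1325]
eef_rot: [[-0.073, 0.995, 0.064], [0.687, 0.096, -0.72], [-0.723, -0.009, -0.691]]
force: [2.0, 7.2, -17.1]
opening: 0.001
grip_force: 9.3
```

Call:
send_rows([
  [0.08,0,0.07],
  [0.09,0,0.085],
  [0.09,0,0.085],
  [0.09,0,0.085],
  [0,0,-0.3],
  [0,0,-0.8],
  [0,0,-0.8],
], roll=[0,0,0,0,0,0,0], jaw=[0,0,0,0,0,0,0])

```text
clock: 17.55
ee_pos: [0.4977, -0.1291, 0.1709]
eef_rot: [[-0.07, 0.995, 0.065], [0.682, 0.095, -0.725], [-0.728, -0.007, -0.686]]
force: [0.4, -0.6, 1.0]
opening: 0.002
grip_force: 0.0
```

```bash
python3 -c "
from h import *
s,R=st();p=s['ee_pos'];print(inB(p).round(4),R.round(3).tolist());lipz()
c=snap('top','t3.png');h=cv2.cvtColor(c['pixels'],cv2.COLOR_RGB2HSV);m=cv2.inRange(h,(50,90,50),(85,255,255))
n,l,stt,ce=cv2.connectedComponentsWithStats(m)
for i in range(1,n):
  if stt[i][4]>40: print(ce[i].round(1),stt[i][4])
"
```

```text
17.55 [ 0.4977 -0.1291  0.1709] [ 0.056  0.335  1.877 -0.937  1.127  0.472] tilt 46.7 head -84.9 F [ 0.4 -0.6  1. ]
[-0.0778 -0.0151  0.1709] [[-0.07, 0.995, 0.065], [0.682, 0.095, -0.725], [-0.728, -0.007, -0.686]]
[(908, np.int64(388), np.int64(409), np.int64(201), np.int64(251)), ('front u', np.float64(389.0), 'z', np.float64(0.148)), 'len 51']
[268.5 200.9] 137
[287.9 200.9] 67
[289.6 217.4] 84
```

The shield now rests on the 90 mm tooth with the fingers clear. Next I go over and behind the tray, with the jaws part open for a two-finger push and a slight roll to square them to the booth.

```bash
python3 -c "
from h import *
import workcell
print(getattr(workcell,'tip_reach',None), sense().get('tip_reach'))
s,R=st();p=s['ee_pos']
c,sn=np.cos(np.radians(3.4)),np.sin(np.radians(3.4));R=R@np.array([[c,-sn,0],[sn,c,0],[0,0,1]]);print(R.round(3).tolist())
q=np.array(p)+[0,.08,.09];a=B(-.43,.02,.26);b=B(-.43,.02,.05)
rows(R,p,q);rows(R,q,a);rows(R,a,b)
import pickle
t=pickle.load(open('c0.pkl','rb'))['top']
print(plane(t,238.5,163,.0).round(3),plane(t,296,163,0).round(3))
"
```

```text
0.008 None
17.65 [ 0.5004 -0.1275  0.1734] [ 0.06   0.332  1.875 -0.938  1.126  0.473] tilt 46.7 head -84.3 F [ 0.6 -0.7  1. ]
[[-0.008, 0.997, 0.073], [0.687, 0.058, -0.725], [-0.727, 0.044, -0.685]]
4 x [-0.07  0.05 -0.75]
7 x [ 0.68  0.1  -0.69]
6 x [ 0.64 -0.04  0.6 ]
[0.675 0.174 0.   ] [0.677 0.026 0.   ]
```

Call:
send_rows([
  [0,0,0],
  [-0.07,0.05,-0.75],
  [-0.07,0.05,-0.75],
  [-0.07,0.05,-0.75],
  [-0.07,0.05,-0.75],
  [0.68,0.1,-0.69],
  [0.68,0.1,-0.69],
  [0.68,0.1,-0.69],
  [0.68,0.1,-0.69],
  [0.68,0.1,-0.69],
  [0.68,0.1,-0.69],
  [0.68,0.1,-0.69],
], roll=[3.4,0,0,0,0,0,0,0,0,0,0,0], jaw=[0,0,0.6,0.6,0.6,0.6,0.6,0.6,0.6,0.6,0.6,0.6])

```text
clock: 18.85
ee_pos: [0.5113, 0.2237, 0.2556]
eef_rot: [[-0.011, 0.998, 0.066], [0.687, 0.056, -0.725], [-0.727, 0.037, -0.686]]
force: [0.9, 0.2, 0.7]
opening: 0.6
grip_force: 0.0
```

Call:
send_rows([
  [0.64,0,0.6],
  [0.64,0,0.6],
  [0.64,0,0.6],
  [0.64,0,0.6],
  [0.64,0,0.6],
], roll=[0,0,0,0,0], jaw=[0.6,0.6,0.6,0.6,0.6])

```text
clock: 19.35
ee_pos: [0.5181, 0.2232, 0.079]
eef_rot: [[-0.011, 0.998, 0.066], [0.687, 0.056, -0.725], [-0.727, 0.038, -0.686]]
force: [-0.3, 1.4, 0.3]
opening: 0.601
grip_force: 0.0
```

```bash
python3 -c "
from h import *
s,R=st();p=s['ee_pos'];print(inB(p).round(4),R.round(3).tolist(),s['opening'])
c=snap('scene','s4.png');cv2.imwrite('pics/s4c.png',cv2.resize(c['pixels'][150:280,220:390,::-1],None,fx=4.5,fy=4.5,interpolation=cv2.INTER_CUBIC))
for k in(-.03,-.02,-.01,0,.008): print(k,(4.5*(proj(c,p+k*R[:,2])-[220,150])).round(0))
"
```

```text
19.35 [0.5181 0.2232 0.079 ] [ 0.622  0.746  1.402 -0.68   1.505  0.812] tilt 46.7 head -84.8 F [-0.3  1.4  0.3]
[-0.4285  0.0243  0.079 ] [[-0.011, 0.998, 0.066], [0.687, 0.056, -0.725], [-0.727, 0.038, -0.686]] 0.6009639886697359
-0.03 [530. 253.]
-0.02 [518. 263.]
-0.01 [505. 273.]
0 [492. 283.]
0.008 [482. 291.]
```

View pics/s4c.png

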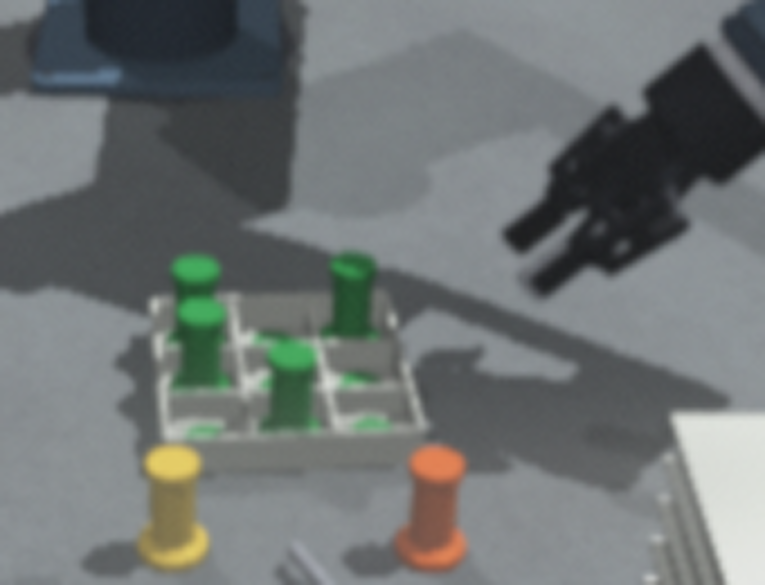

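The crop shows the two fingertips at (512,240) and (535,288), about 20 mm short of where the TCP figure puts them. I calibrate the height by touching the table lightly behind the tray.

Call:
send_rows([
  [0.3,-0.015,0.29],
  [0.3,-0.015,0.29],
  [0.3,-0.015,0.29],
  [0.3,-0.015,0.29],
  [0.05,0,0.05],
  [0,0,0],
], roll=[0,0,0,0,0,0], jaw=[0.6,0.6,0.6,0.6,0.6,0.6])

```text
clock: 20.0
ee_pos: [0.5178, 0.2229, 0.01]
eef_rot: [[-0.012, 0.998, 0.066], [0.687, 0.056, -0.725], [-0.727, 0.036, -0.686]]
force: [0.6, -1.1, -0.0]
opening: 0.6
grip_force: 0.0
```

Call:
send_rows([
  [0.06,0,0.055],
  [0.06,0,0.055],
  [0,0,0],
], roll=[0,0,0], jaw=[0.6,0.6,0.6])

```text
clock: 20.3
ee_pos: [0.5183, 0.2233, 0.004]
eef_rot: [[-0.011, 0.998, 0.067], [0.687, 0.056, -0.724], [-0.726, 0.038, -0.687]]
force: [0.2, 0.1, -0.9]
opening: 0.6
grip_force: 0.0
```

Call:
send_rows([
  [0.06,0,0.055],
  [0.06,0,0.055],
  [0,0,0],
], roll=[0,0,0], jaw=[0.6,0.6,0.6])

```text
clock: 20.6
ee_pos: [0.5183, 0.2232, -0.0031]
eef_rot: [[-0.012, 0.998, 0.066], [0.687, 0.056, -0.724], [-0.726, 0.037, -0.686]]
force: [0.2, 0.7, -0.2]
opening: 0.604
grip_force: 0.0
```

Call:
send_rows([
  [0.05,0,0.05],
  [0,0,0],
], roll=[0,0], jaw=[0.6,0.6])

```text
clock: 20.8
ee_pos: [0.5188, 0.2234, -0.0048]
eef_rot: [[-0.011, 0.998, 0.067], [0.687, 0.056, -0.725], [-0.727, 0.038, -0.686]]
force: [-0.6, 1.0, 3.6]
opening: 0.603
grip_force: 1.7
```

Call:
send_rows([
  [0.05,0,0.05],
  [0,0,0],
], roll=[0,0], jaw=[0.6,0.6])

```text
clock: 21.0
ee_pos: [0.5188, 0.2233, -0.005]
eef_rot: [[-0.01, 0.998, 0.068], [0.685, 0.056, -0.726], [-0.728, 0.039, -0.684]]
force: [-3.3, 2.5, 16.0]
opening: 0.602
grip_force: 8.1
```

Contact with the table is at z ≈ -0.0047. I lift about 4 mm, move up to the tray and start pushing, drifting slightly towards -y of the booth.

Call:
send_rows([
  [-0.13,0,-0.12],
  [-0.1,0,0.1],
  [-0.19,0,0.2],
  [-0.19,0,0.2],
  [-0.19,0,0.2],
  [-0.19,0,0.2],
  [-0.1,0,0.1],
], roll=[0,0,0,0,0,0,0], jaw=[0.6,0.6,0.6,0.6,0.6,0.6,0.6])

```text
clock: 21.7
ee_pos: [0.5214, 0.166, -0.0009]
eef_rot: [[-0.011, 0.998, 0.065], [0.687, 0.055, -0.725], [-0.727, 0.037, -0.686]]
force: [-0.3, -0.0, -0.5]
opening: 0.601
grip_force: 0.0
```

Call:
send_rows([
  [-0.12,0,0.13],
  [-0.12,-0.01,0.13],
  [-0.17,-0.025,0.18],
  [-0.22,-0.03,0.23],
  [-0.22,-0.03,0.23],
  [-0.22,-0.03,0.23],
  [-0.15,-0.02,0.16],
  [-0.08,-0.01,0.09],
], roll=[0,0,0,0,0,0,0,0], jaw=[0.6,0.6,0.6,0.6,0.6,0.6,0.6,0.6])

```text
clock: 22.5
ee_pos: [0.5194, 0.0905, -0.0009]
eef_rot: [[-0.011, 0.998, 0.066], [0.687, 0.055, -0.724], [-0.727, 0.037, -0.686]]
force: [0.1, 4.2, 2.7]
opening: 0.601
grip_force: 2.1
```

```bash
cat >> h.py <<'E'
def trays(name):
    s,R=st();print('tcp',inB(s['ee_pos']).round(4))
    c=snap('top',name);h=cv2.cvtColor(c['pixels'],cv2.COLOR_RGB2HSV);m=cv2.inRange(h,(45,80,40),(88,255,255))
    n,l,q,ce=cv2.connectedComponentsWithStats(m)
    for i in range(1,n):
        if q[i][4]>25: print(ce[i].round(1),q[i][4],'floor',inB(plane(c,*ce[i],.004)).round(4),'top',inB(plane(c,*ce[i],.06)).round(4))
E
python3 -c "
from h import *
trays('t5.png')"
```

```text
22.5 [ 0.5194  0.0905 -0.0009] [ 0.442  0.752  1.67  -0.817  1.212  0.901] tilt 46.7 head -84.8 F [0.1 4.2 2.7]
tcp [-0.2959  0.0185 -0.0009]
[297.7 204. ] 178 floor [-0.2238  0.0664  0.004 ] top [-0.2287  0.0627  0.06  ]
[317.2 203.5] 70 floor [-0.1739  0.0657  0.004 ] top [-0.1812  0.062   0.06  ]
[277.4 205.1] 74 floor [-0.2756  0.0657  0.004 ] top [-0.2779  0.062   0.06  ]
[319.  223.1] 186 floor [-0.1717  0.0156  0.004 ] top [-0.1792  0.0144  0.06  ]
[278.5 225. ] 72 floor [-0.275  0.015  0.004] top [-0.2773  0.0138  0.06  ]
[298.2 224.1] 72 floor [-0.2249  0.0152  0.004 ] top [-0.2297  0.014   0.06  ]
[320.2 243.4] 187 floor [-0.1713 -0.0358  0.004 ] top [-0.1787 -0.0344  0.06  ]
[279.5 245. ] 162 floor [-0.2747 -0.0355  0.004 ] top [-0.277  -0.0342  0.06  ]
[299.1 244.2] 71 floor [-0.2248 -0.0356  0.004 ] top [-0.2296 -0.0342  0.06  ]
```

The tray is now square (yaw about 0) at booth (-0.225, 0.015). I keep pushing with the drift until the mouth, then go straight.

Call:
send_rows([
  [-0.1,-0.015,0.106],
  [-0.21,-0.031,0.223],
  [-0.21,-0.031,0.223],
  [-0.21,-0.031,0.223],
  [-0.21,-0.031,0.223],
  [-0.21,-0.031,0.223],
  [-0.21,-0.031,0.223],
  [-0.21,-0.031,0.223],
  [-0.21,-0.031,0.223],
  [-0.21,-0.031,0.223],
  [-0.1,-0.015,0.106],
  [-0.05,-0.005,0.053],
], roll=[0,0,0,0,0,0,0,0,0,0,0,0], jaw=[0.6,0.6,0.6,0.6,0.6,0.6,0.6,0.6,0.6,0.6,0.6,0.6])

```text
clock: 23.75
ee_pos: [0.5138, -0.0345, -0.0019]
eef_rot: [[-0.011, 0.998, 0.066], [0.687, 0.055, -0.724], [-0.726, 0.037, -0.686]]
force: [0.6, 4.2, 3.8]
opening: 0.598
grip_force: 2.2
```

```bash
python3 -c "
from h import *
trays('t6.png');lipz()"
```

```text
23.75 [ 0.5138 -0.0345 -0.0019] [ 0.237  0.685  1.853 -0.985  1.042  0.913] tilt 46.7 head -84.8 F [0.6 4.2 3.8]
tcp [-0.1714  0.0061 -0.0019]
[347.7 206.7] 201 floor [-0.0961  0.0545  0.004 ] top [-0.1073  0.0514  0.06  ]
[366.  206.2] 68 floor [-0.0492  0.0538  0.004 ] top [-0.0627  0.0507  0.06  ]
[326.5 207.9] 77 floor [-0.1506  0.0534  0.004 ] top [-0.1591  0.0503  0.06  ]
[369.1 225.9] 214 floor [-0.0441  0.0033  0.004 ] top [-0.0578  0.0028  0.06  ]
[327.6 227.8] 74 floor [-0.1503  0.0026  0.004 ] top [-0.1588  0.0021  0.06  ]
[347.4 227.1] 75 floor [-0.0998  0.0026  0.004 ] top [-0.1107  0.002   0.06  ]
[370.6 246.2] 220 floor [-0.0433 -0.0485  0.004 ] top [-0.0571 -0.0465  0.06  ]
[329.6 247.9] 183 floor [-0.1481 -0.0482  0.004 ] top [-0.1567 -0.0463  0.06  ]
[348.6 246.9] 71 floor [-0.0996 -0.0477  0.004 ] top [-0.1106 -0.0458  0.06  ]
[(883, np.int64(388), np.int64(409), np.int64(201), np.int64(251)), ('front u', np.float64(390.0), 'z', np.float64(0.156)), 'len 51']
```

Call:
send_rows([
  [-0.12,0,0.09],
  [-0.22,0,0.235],
  [-0.22,0,0.235],
  [-0.22,0,0.235],
  [-0.22,0,0.235],
  [-0.22,0,0.235],
  [-0.22,0,0.235],
  [-0.22,0,0.235],
  [-0.22,0,0.235],
  [-0.22,0,0.235],
  [-0.22,0,0.235],
  [-0.1,0,0.105],
], roll=[0,0,0,0,0,0,0,0,0,0,0,0], jaw=[0.6,0.6,0.6,0.6,0.6,0.6,0.6,0.6,0.6,0.6,0.6,0.6])

```text
clock: 25.05
ee_pos: [0.5221, -0.1753, -0.0011]
eef_rot: [[-0.011, 0.998, 0.066], [0.687, 0.056, -0.725], [-0.727, 0.038, -0.686]]
force: [-0.8, 4.4, 0.8]
opening: 0.602
grip_force: 1.8
```

```bash
python3 -c "
from h import *
trays('t7.png');lipz()"
```

```text
25.05 [ 0.5221 -0.1753 -0.0011] [-0.039  0.651  1.944 -1.206  0.882  0.892] tilt 46.7 head -84.8 F [-0.8  4.4  0.8]
tcp [-0.0303  0.0067 -0.0011]
[381.4 205.5] 74 floor [-0.0095  0.0541  0.004 ] top [-0.025  0.051  0.06 ]
[382.8 225.1] 67 floor [-0.009   0.0038  0.004 ] top [-0.0245  0.0032  0.06  ]
[384.  245.4] 152 floor [-0.0091 -0.0476  0.004 ] top [-0.0245 -0.0457  0.06  ]
[(870, np.int64(388), np.int64(408), np.int64(200), np.int64(251)), ('front u', np.float64(390.0), 'z', np.float64(0.156)), 'len 52']
```

Call:
send_rows([
  [-0.1,0,0.105],
  [-0.155,0,0.164],
  [-0.155,0,0.164],
  [-0.155,0,0.164],
  [-0.12,0,0.13],
  [-0.08,0,0.085],
], roll=[0,0,0,0,0,0], jaw=[0.6,0.6,0.6,0.6,0.6,0.6])

```text
clock: 25.75
ee_pos: [0.5288, -0.214, 0.0039]
eef_rot: [[-0.011, 0.999, 0.052], [0.694, 0.046, -0.719], [-0.72, 0.028, -0.693]]
force: [-0.6, 2.9, -1.2]
opening: 0.598
grip_force: 1.0
```

Call:
send_rows([
  [-0.05,0,0.055],
  [-0.05,0,0.055],
], roll=[0,0], jaw=[0.6,0.6])

```text
clock: 25.95
ee_pos: [0.5296, -0.2185, 0.0045]
eef_rot: [[-0.012, 0.999, 0.05], [0.695, 0.045, -0.718], [-0.719, 0.026, -0.694]]
force: [-0.3, 1.6, -0.9]
opening: 0.603
grip_force: 1.0
```

Call:
send_rows([
  [-0.05,0,0.055],
], roll=[0], jaw=[0.6])

```text
clock: 26.05
ee_pos: [0.5301, -0.221, 0.0048]
eef_rot: [[-0.013, 0.999, 0.049], [0.695, 0.044, -0.718], [-0.719, 0.025, -0.695]]
force: [-0.3, 1.4, -1.9]
opening: 0.602
grip_force: 1.0
```

```bash
python3 -c "
from h import *
trays('t8.png');lipz();s,R=st()
print((R.T@BX/.04*.01).round(3),(R.T@[0,0,-.01]/.04).round(3))"
```

```text
26.05 [ 0.5301 -0.221   0.0048] [-0.133  0.641  1.923 -1.219  0.849  0.812] tilt 46.0 head -86.1 F [-0.3  1.4 -1.9]
tcp [0.0157 0.0123 0.0048]
[(888, np.int64(388), np.int64(409), np.int64(200), np.int64(250)), ('front u', np.float64(389.0), 'z', np.float64(0.148)), 'len 51']
26.15 [ 0.5303 -0.2213  0.0051] [-0.134  0.641  1.923 -1.219  0.85   0.812] tilt 46.0 head -86.1 F [ 0.2  0.4 -0. ]
[-0.174  0.003  0.18 ] [ 0.18  -0.006  0.174]
```

Call:
send_rows([
  [0.1,0,0.01],
  [0.11,0,0.02],
  [0,0,0],
], roll=[0,0,0], jaw=[0.6,0.6,0.6])

```text
clock: 26.45
ee_pos: [0.5305, -0.2151, -0.002]
eef_rot: [[-0.013, 0.999, 0.048], [0.696, 0.044, -0.717], [-0.718, 0.024, -0.695]]
force: [-0.2, -0.1, -0.5]
opening: 0.601
grip_force: 0.0
```

Call:
send_rows([
  [-0.05,-0.03,0.06],
  [-0.05,-0.03,0.06],
  [-0.05,-0.03,0.06],
], roll=[0,0,0], jaw=[0.6,0.6,0.6])

```text
clock: 26.75
ee_pos: [0.5292, -0.2232, -0.0004]
eef_rot: [[-0.012, 0.999, 0.044], [0.698, 0.04, -0.715], [-0.716, 0.022, -0.698]]
force: [0.4, 2.1, -1.3]
opening: 0.597
grip_force: 1.0
```

```bash
python3 -c "
from h import *
s,R=st();print(inB(s['ee_pos']).round(4),R.round(3).tolist())"
```

```text
26.75 [ 5.292e-01 -2.232e-01 -4.000e-04] [-0.139  0.649  1.921 -1.219  0.844  0.813] tilt 45.7 head -86.5 F [ 0.4  2.1 -1.3]
[ 0.0178  0.0113 -0.0004] [[-0.012, 0.999, 0.044], [0.698, 0.04, -0.715], [-0.716, 0.022, -0.698]]
```

Call:
send_rows([
  [-0.045,-0.02,0.062],
  [-0.045,-0.02,0.062],
], roll=[0,0], jaw=[0.6,0.6])

```text
clock: 26.95
ee_pos: [0.5287, -0.2283, -0.0002]
eef_rot: [[-0.013, 0.999, 0.04], [0.7, 0.037, -0.713], [-0.714, 0.019, -0.7]]
force: [-0.4, 2.2, -1.6]
opening: 0.599
grip_force: 1.0
```

Call:
send_rows([
  [-0.045,-0.02,0.062],
  [0,0,0],
], roll=[0,0], jaw=[0.6,0.6])

```text
clock: 27.15
ee_pos: [0.5284, -0.2296, -0.0001]
eef_rot: [[-0.013, 0.999, 0.039], [0.702, 0.037, -0.712], [-0.713, 0.018, -0.701]]
force: [-1.6, 10.1, 2.3]
opening: 0.601
grip_force: 5.1
```

```bash
python3 -c "
from h import *
s,R=st();print(inB(s['ee_pos']).round(4),s['grip_force'])"
```

```text
27.15 [ 5.284e-01 -2.296e-01 -1.000e-04] [-0.154  0.647  1.92  -1.217  0.838  0.799] tilt 45.5 head -86.9 F [-1.6 10.1  2.3]
[ 0.0242  0.0101 -0.0001] 5.128902692813426
```

The force rises to 10 N at exactly the expected depth, so the tray is on the stops. I give a slight extra press, then back out.

Call:
send_rows([
  [-0.035,0,0.045],
  [0,0,0],
  [0,0,0],
], roll=[0,0,0], jaw=[0.6,0.6,0.6])

```text
clock: 27.45
ee_pos: [0.5284, -0.2299, -0.0003]
eef_rot: [[-0.014, 0.999, 0.039], [0.703, 0.037, -0.71], [-0.711, 0.018, -0.703]]
force: [-4.5, 22.0, 7.7]
opening: 0.6
grip_force: 11.2
```

Call:
send_rows([
  [0.08,0,-0.08],
  [0.2,0,-0.2],
  [0.3,0,-0.32],
  [0.3,0,-0.32],
  [0.3,0,-0.32],
  [0.3,0,-0.32],
  [0,0,-0.5],
], roll=[0,0,0,0,0,0,0], jaw=[0.6,0.6,0.6,0.6,0.6,0.6,0.6])

```text
clock: 28.15
ee_pos: [0.5241, -0.1316, 0.0146]
eef_rot: [[-0.014, 0.999, 0.035], [0.701, 0.035, -0.713], [-0.713, 0.014, -0.701]]
force: [0.4, -0.7, 0.5]
opening: 0.595
grip_force: 0.0
```

```bash
python3 -c "
from h import *
s,R=st();print(inB(s['ee_pos']).round(4),R.round(3).tolist());lipz()
c=snap('scene','s9.png');cv2.imwrite('pics/s9c.png',cv2.resize(c['pixels'][140:290,70:270,::-1],None,fx=4,fy=4,interpolation=cv2.INTER_CUBIC))
q=B(-.19,.07,.2);print('pad',inB([.6156,-.109,.126]));p=s['ee_pos'];rows(R,p,q)"
```

```text
28.15 [ 0.5241 -0.1316  0.0146] [ 0.039  0.631  1.885 -1.056  0.961  0.796] tilt 45.5 head -87.2 F [ 0.4 -0.7  0.5]
[-0.0739  0.0111  0.0146] [[-0.014, 0.999, 0.035], [0.701, 0.035, -0.713], [-0.713, 0.014, -0.701]]
[(894, np.int64(388), np.int64(409), np.int64(200), np.int64(251)), ('front u', np.float64(390.0), 'z', np.float64(0.156)), 'len 52']
pad [-0.09152589  0.10370136  0.126     ]
6 x [-0.21  0.25 -0.89]
```

View pics/s9c.png

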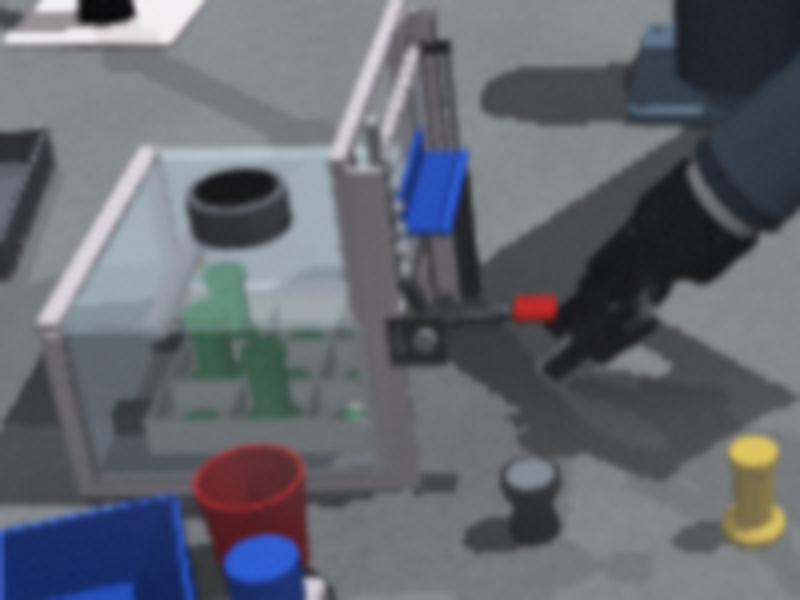

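The crop shows the tray fully inside with sleeves standing at (225,290), (210,330) and (270,370), and the shield still up (lip at (435,190)). The red pad is at (535,307). Now I close the jaws and go above the pad.

```bash
python3 -c "
from h import *
s,R=st();p=s['ee_pos'];a=B(-.19,.07,.2);b=B(-.072,.104,.15)
rows(R,p,a);rows(R,a,b);print((R.T@[0,0,-.01]/.04).round(3))"
```

```text
28.25 [ 0.5263 -0.1312  0.017 ] [ 0.04   0.628  1.884 -1.057  0.961  0.796] tilt 45.6 head -86.7 F [ 0.4  0.2 -0.4]
6 x [-0.2   0.24 -0.88]
4 x [-0.29  0.22  0.75]
[ 0.178 -0.005  0.175]
```

Call:
send_rows([
  [-0.21,0.25,-0.89],
  [-0.21,0.25,-0.89],
  [-0.21,0.25,-0.89],
  [-0.21,0.25,-0.89],
  [-0.21,0.25,-0.89],
  [-0.21,0.25,-0.89],
], roll=[0,0,0,0,0,0], jaw=[0,0,0,0,0,0])

```text
clock: 28.85
ee_pos: [0.5778, -0.0136, 0.2035]
eef_rot: [[-0.012, 0.999, 0.037], [0.7, 0.034, -0.713], [-0.714, 0.017, -0.7]]
force: [1.2, -0.3, -0.3]
opening: -0.002
grip_force: 0.0
```

```bash
python3 -c "
from h import *
s,R=st();p=s['ee_pos'];b=B(-.072,.104,.15);print(inB(p).round(4),s['opening'])
rows(R,p,b);print((R.T@[0,0,-.01]/.04).round(3))"
```

```text
28.85 [ 0.5778 -0.0136  0.2035] [ 0.235  0.479  1.529 -0.795  1.392  0.463] tilt 45.6 head -87.1 F [ 1.2 -0.3 -0.3]
[-0.1888  0.0711  0.2035] -0.0017298306996950045
4 x [-0.27  0.21  0.75]
[ 0.178 -0.004  0.175]
```

Call:
send_rows([
  [-0.27,0.21,0.75],
  [-0.27,0.21,0.75],
  [-0.27,0.21,0.75],
  [-0.27,0.21,0.75],
  [0.15,0,0.15],
  [0.15,0,0.15],
  [0,0,0],
], roll=[0,0,0,0,0,0,0], jaw=[0,0,0,0,0,0,0])

```text
clock: 29.55
ee_pos: [0.6156, -0.128, 0.1311]
eef_rot: [[-0.014, 0.999, 0.035], [0.701, 0.035, -0.713], [-0.713, 0.015, -0.701]]
force: [-0.2, 0.0, 0.5]
opening: 0.001
grip_force: 0.0
```

Call:
send_rows([
  [0.09,0,0.087],
  [0.09,0,0.087],
  [0,0,0],
], roll=[0,0,0], jaw=[0,0,0])

```text
clock: 29.85
ee_pos: [0.6171, -0.1273, 0.1227]
eef_rot: [[-0.013, 0.999, 0.039], [0.7, 0.037, -0.713], [-0.714, 0.018, -0.7]]
force: [0.9, 0.8, 0.6]
opening: -0.002
grip_force: 0.3
```

```bash
python3 -c "
from h import *
s,R=st();print(inB(s['ee_pos']).round(4),s['grip_force']);lipz()"
```

```text
29.85 [ 0.6171 -0.1273  0.1227] [ 0.04   0.574  1.597 -0.895  1.155  0.471] tilt 45.5 head -86.9 F [0.9 0.8 0.6]
[-0.0731  0.1042  0.1227] 0.325995901839633
[(903, np.int64(388), np.int64(409), np.int64(200), np.int64(250)), ('front u', np.float64(389.0), 'z', np.float64(0.148)), 'len 51']
```

Contact is just starting, so I press about 26 mm.

Call:
send_rows([
  [0.08,0,0.078],
  [0.08,0,0.078],
  [0.08,0,0.078],
  [0.08,0,0.078],
  [0.08,0,0.078],
  [0.06,0,0.058],
], roll=[0,0,0,0,0,0], jaw=[0,0,0,0,0,0])

```text
clock: 30.5
ee_pos: [0.6173, -0.1284, 0.0969]
eef_rot: [[-0.013, 0.999, 0.038], [0.7, 0.036, -0.713], [-0.714, 0.017, -0.7]]
force: [-0.2, 0.1, 2.5]
opening: 0.001
grip_force: 1.3
```

```bash
python3 -c "
from h import *
s,R=st();print(inB(s['ee_pos']).round(4),s['grip_force']);lipz()"
```

```text
30.5 [ 0.6173 -0.1284  0.0969] [ 0.038  0.609  1.612 -0.913  1.125  0.514] tilt 45.6 head -87.0 F [-0.2  0.1  2.5]
[-0.072   0.1044  0.0969] 1.2517516873776913
[(874, np.int64(385), np.int64(406), np.int64(201), np.int64(250)), ('front u', np.float64(387.0), 'z', np.float64(0.132)), 'len 50']
```

Pawl lifted and the shield is sinking. I hold.

Call:
send_rows([
  [0,0,0],
  [0,0,0],
  [0,0,0],
  [0,0,0],
  [0,0,0],
  [0,0,0],
  [0,0,0],
  [0,0,0],
  [0,0,0],
  [0,0,0],
  [0,0,0],
  [0,0,0],
], roll=[0,0,0,0,0,0,0,0,0,0,0,0], jaw=[0,0,0,0,0,0,0,0,0,0,0,0])

```text
clock: 31.75
ee_pos: [0.6172, -0.128, 0.0971]
eef_rot: [[-0.013, 0.999, 0.038], [0.701, 0.036, -0.713], [-0.713, 0.017, -0.7]]
force: [-0.2, -0.8, 2.2]
opening: -0.001
grip_force: 1.2
```

Call:
send_rows([
  [0,0,0],
  [0,0,0],
  [0,0,0],
  [0,0,0],
  [0,0,0],
  [0,0,0],
  [0,0,0],
  [0,0,0],
], roll=[0,0,0,0,0,0,0,0], jaw=[0,0,0,0,0,0,0,0])

```text
clock: 32.55
ee_pos: [0.6172, -0.128, 0.0971]
eef_rot: [[-0.013, 0.999, 0.038], [0.701, 0.036, -0.713], [-0.713, 0.017, -0.7]]
force: [-0.8, -1.0, 3.0]
opening: -0.002
grip_force: 1.2
```

```bash
python3 -c "
from h import *
s,R=st();lipz()"
```

```text
32.55 [ 0.6172 -0.128   0.0971] [ 0.039  0.608  1.612 -0.912  1.125  0.513] tilt 45.5 head -87.0 F [-0.8 -1.   3. ]
[(713, np.int64(377), np.int64(395), np.int64(203), np.int64(249)), ('front u', np.float64(380.0), 'z', np.float64(0.074)), 'len 47']
```

The lip is back at its initial picture position (377–395, 203–249), so the shield is shut. I hold a moment longer, release the lever and retreat.

Call:
send_rows([
  [0,0,0],
  [0,0,0],
  [-0.1,0,-0.1],
  [-0.2,0,-0.2],
  [-0.3,0,-0.3],
  [-0.4,0,-0.4],
  [0,0,-0.8],
  [0,0,-0.8],
  [0,0,-0.8],
  [0,0,-0.4],
  [0,0,0],
  [0,0,0],
], roll=[0,0,0,0,0,0,0,0,0,0,0,0], jaw=[0,0,0,0,0,0,0,0,0,0,0,0])

```text
clock: 33.8
ee_pos: [0.6118, -0.0477, 0.2325]
eef_rot: [[-0.012, 0.999, 0.038], [0.701, 0.036, -0.712], [-0.713, 0.018, -0.701]]
force: [0.7, -0.3, -1.1]
opening: 0.003
grip_force: 0.0
```

```bash
python3 -c "
from h import *
import pickle
s,R=st();lipz()
d=pickle.load(open('c0.pkl','rb'))
c=snap('scene','s10.png');t=snap('top','t10.png')
def bl(c,lo,hi,box):
  h=cv2.cvtColor(c['pixels'],cv2.COLOR_RGB2HSV);m=cv2.inRange(h,lo,hi)[box[1]:box[3],box[0]:box[2]];v,u=np.nonzero(m);return len(u),(u.mean()+box[0]).round(1),(v.mean()+box[1]).round(1),u.min()+box[0],u.max()+box[0],v.min()+box[1],v.max()+box[1]
for n,k in(('scene',c),('top',t)):
  for nm,lo,hi,b in(('lip',(100,120,60),(130,255,255),(165,190,215,235) if n=='scene' else (370,195,412,260)),('pad',(0,150,90),(8,255,255),(190,205,225,235) if n=='scene' else (345,172,372,195))):
    print(n,nm,bl(d[n],lo,hi,b),bl(k,lo,hi,b))
h=cv2.cvtColor(t['pixels'],cv2.COLOR_RGB2HSV);m=cv2.inRange(h,(45,30,40),(95,255,255));m[:,:395]=0;n,l,q,ce=cv2.connectedComponentsWithStats(m)
for i in range(1,n):
  if q[i][4]>40:print(ce[i].round(1),q[i][4],inB(plane(t,*ce[i],.06)).round(3))
a=c['pixels'][140:280,80:240,::-1];b=t['pixels'][150:300,320:520,::-1]
cv2.imwrite('pics/fin.png',np.hstack([cv2.resize(a,(400,350)),cv2.resize(b,(400,350))]))
"
```

```text
33.8 [ 0.6118 -0.0477  0.2325] [ 0.169  0.481  1.446 -0.802  1.403  0.361] tilt 45.5 head -86.9 F [ 0.7 -0.3 -1.1]
[(731, np.int64(377), np.int64(396), np.int64(203), np.int64(249)), ('front u', np.float64(380.0), 'z', np.float64(0.074)), 'len 47']
scene lip (222, np.float64(181.9), np.float64(212.9), np.int64(175), np.int64(189), np.int64(201), np.int64(227)) (216, np.float64(181.8), np.float64(213.3), np.int64(175), np.int64(188), np.int64(201), np.int64(227))
scene pad (39, np.float64(202.7), np.float64(216.7), np.int64(198), np.int64(207), np.int64(215), np.int64(219)) (49, np.float64(202.6), np.float64(216.4), np.int64(198), np.int64(207), np.int64(214), np.int64(219))
top lip (745, np.float64(387.0), np.float64(226.1), np.int64(378), np.int64(396), np.int64(203), np.int64(249)) (736, np.float64(386.9), np.float64(225.6), np.int64(377), np.int64(396), np.int64(203), np.int64(249))
top pad (75, np.float64(358.7), np.float64(181.7), np.int64(354), np.int64(364), np.int64(178), np.int64(186)) (83, np.float64(359.7), np.float64(181.5), np.int64(355), np.int64(364), np.int64(177), np.int64(186))
[437.  201.9] 196 [0.111 0.054 0.06 ]
[418.8 203.2] 54 [0.067 0.053 0.06 ]
[405.2 203.3] 51 [0.033 0.054 0.06 ]
[406.4 223. ] 44 [0.033 0.006 0.06 ]
[413.7 243.2] 204 [ 0.048 -0.043  0.06 ]
[448.8 242.2] 284 [ 0.133 -0.045  0.06 ]
```

View pics/fin.png

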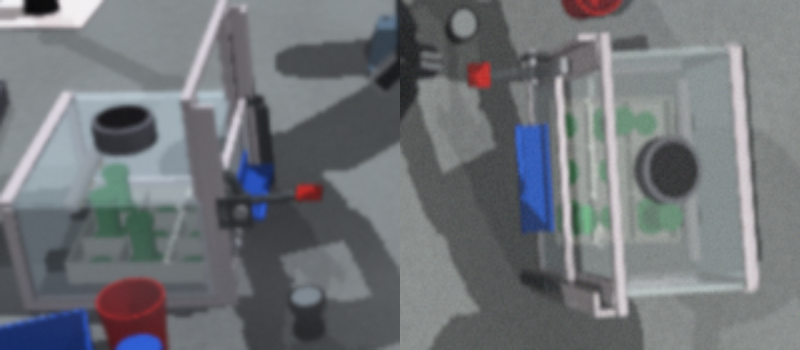

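Shield shut, pad sprung back, tray square at the stops with the sleeves standing (left half at (115,190) and (140,230); right half through the roof). I hand in.

```bash
python3 -c "
from workcell import *
print(close_job())"
```

```text
the job is handed in; nothing more can be done
None
```

I handed the job in at about 34 s. In the last pictures the tray was square against the back stops, the sleeves I could see were upright (one is partly hidden by the roof vent), the shield was fully shut, and the lever had sprung back; the hand-in returned no verdict, and joint 3 read 0.187 rad against its 0.19 limit while I tilted the tool.

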